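# Sort iron from aluminium bearing housings on a beam balance

### The job

The primed bearing housings all look alike, but each may be iron or aluminium. Stand the knobbed steel reference weight on one pan of the beam balance and leave it there, and compare the housings with it on the other pan: those that outweigh the reference are iron and go into the plywood box, the others go into the low steel tray, all standing on their feet. When every housing is sorted, set the plywood lid on the box, square and flush with its edges; leave the rest of the clutter on the bench where it is.

Things in the scene. Friction and masses are not known exactly. Their poses are not given: they have to be found in the camera images.
- housing_1: pillow-block bearing housing in grey primer, iron (about 0.64 kg) or aluminium (about 0.22 kg), all alike. Foot 70 (x) x 38 (y) x 14 mm, on it a round hub 44 mm in diameter, 38 mm long, axis along y; 50 mm high in all. Hub ends are flat and flush with the foot (38 mm across y: grip there). Origin: centre of the underside, z up. On the bench before the balance; may be absent
- housing_2: pillow-block bearing housing in grey primer, iron (about 0.64 kg) or aluminium (about 0.22 kg), all alike. Foot 70 (x) x 38 (y) x 14 mm, on it a round hub 44 mm in diameter, 38 mm long, axis along y; 50 mm high in all. Hub ends are flat and flush with the foot (38 mm across y: grip there). Origin: centre of the underside, z up. On the bench before the balance; may be absent
- housing_3: pillow-block bearing housing in grey primer, iron (about 0.64 kg) or aluminium (about 0.22 kg), all alike. Foot 70 (x) x 38 (y) x 14 mm, on it a round hub 44 mm in diameter, 38 mm long, axis along y; 50 mm high in all. Hub ends are flat and flush with the foot (38 mm across y: grip there). Origin: centre of the underside, z up. On the bench before the balance; may be absent
- housing_4: pillow-block bearing housing in grey primer, iron (about 0.64 kg) or aluminium (about 0.22 kg), all alike. Foot 70 (x) x 38 (y) x 14 mm, on it a round hub 44 mm in diameter, 38 mm long, axis along y; 50 mm high in all. Hub ends are flat and flush with the foot (38 mm across y: grip there). Origin: centre of the underside, z up. On the bench before the balance; may be absent
- housing_5: pillow-block bearing housing in grey primer, iron (about 0.64 kg) or aluminium (about 0.22 kg), all alike. Foot 70 (x) x 38 (y) x 14 mm, on it a round hub 44 mm in diameter, 38 mm long, axis along y; 50 mm high in all. Hub ends are flat and flush with the foot (38 mm across y: grip there). Origin: centre of the underside, z up. On the bench before the balance; may be absent
- ref: steel reference weight, about 0.43 kg, between the two kinds of housing: a disc of 56 mm diameter, 18 mm thick, with an upright knob of 24 mm diameter up to 50 mm height. Origin: centre of the underside, z up
- beam (a joint): tilt of the balance beam, rad, about the balance's x axis; 0 level, stops at -0.14 and 0.14; positive: left (+y) pan up, right pan down. Sprung towards level: 0.2 kg more on one pan tilts it about 0.1. It settles within a second. With the reference alone on a pan it lies at the stop. A red needle rises from its middle before a white scale
- pan_left (a point): centre of the floor of the left pan, 150 mm from the pivot at the beam's +y end: inside 102 x 102 mm, rim 10 mm above the floor, outside 110 x 110. The pan is fixed to the beam and tilts with it; its floor is 75 mm above the bench when level, about 20 mm higher or lower at the stops. z: the pan's upward normal, y: along the beam
- pan_right (a point): the same for the right pan, at the -y end of the beam
- balance: base of the balance, fixed to the bench. Origin: centre of the underside; y along the beam, x across; scale plate in the middle reaches 135 mm height
- box: open plywood box fixed to the bench, outside 176 (x) x 122 (y) x 66 mm high, walls and floor 6 mm. Room for two housings (there are at most two iron ones, perhaps none) in a row along x. Origin: centre of the underside
- box_rim (a point): centre of the box's top edge plane, 66 mm above the bench; axes as the box
- tray: low open dark steel tray fixed to the bench, outside 242 (x) x 122 (y) x 30 mm high, walls and floor 6 mm. Room for three housings (never more aluminium ones) in a row along x. Origin: centre of the underside
- box_mat: black rubber mat, 3 mm thick, fixed over the whole inner floor of the box; housings stand on it. Origin: centre of its underside, 6 mm above the bench; axes as the box
- tray_mat: the same in the tray: 3 mm rubber mat over the inner floor, origin at the centre of its underside, 6 mm above the bench; axes as the tray
- lid: flat plywood lid 176 (x) x 122 (y) x 8 mm, 0.25 kg, with a wooden grip block 70 (x) x 18 (y) mm on top up to 42 mm above the underside. Origin: centre of the underside, z up; lies flat on the bench
- tape: bystander: paper tape roll 100 mm diameter, 25 mm high
- jar: bystander: clear jar 64 mm diameter, 85 mm high
- oil: bystander: black bottle 64 mm diameter, 115 mm high
- wrench: bystander: wrench 190 mm
- driver: bystander: screwdriver 200 mm
- tin: bystander: small round brass tin 44 mm diameter, 48 mm high, among the housings
- carton: bystander: small cardboard carton 64 x 120 x 60 mm
Things that resemble listed ones, but are neither listed nor needed, are in the scene too. What is shaped like the housing_5 but turquoise is not meant. Leave any blue look-alike of the housing_1 alone.

How it is judged (in metres and radians):
On the way, in this order (a step that is already met when the one before it is completed fails the run):
1. the reference weight stands released on a pan (((horizontal distance between ref and pan_left below 0.04 m and z of ref in the frame of pan_left between -0.012 and 0.012 m and angle between ref's own z axis and vertical below 0.3 rad and contact force between the fingers and ref below 0.2 N) or (horizontal distance between ref and pan_right below 0.04 m and z of ref in the frame of pan_right between -0.012 and 0.012 m and angle between ref's own z axis and vertical below 0.3 rad and contact force between the fingers and ref below 0.2 N))), for 0.3 s.
2. a housing stands released on the balance too (with the reference over 5.2 N in all), the beam at rest (((horizontal distance between ref and pan_left below 0.04 m and z of ref in the frame of pan_left between -0.012 and 0.012 m and angle between ref's own z axis and vertical below 0.3 rad and contact force between the fingers and ref below 0.2 N) or (horizontal distance between ref and pan_right below 0.04 m and z of ref in the frame of pan_right between -0.012 and 0.012 m and angle between ref's own z axis and vertical below 0.3 rad and contact force between the fingers and ref below 0.2 N)) and contact force between balance and anything else above 5.2 N and contact force between balance and the fingers below 0.2 N and velocity of joint beam between -0.1 and 0.1 rad/s and contact force between the fingers and housing_1 below 0.2 N and contact force between the fingers and housing_2 below 0.2 N and contact force between the fingers and housing_3 below 0.2 N and contact force between the fingers and housing_4 below 0.2 N and contact force between the fingers and housing_5 below 0.2 N), for 0.3 s.
3. every iron housing (told by its weight, over 3.8 N on the mat) stands in the box and every aluminium one in the tray, the lid not yet on the box ((((x of housing_1 in the frame of box_mat between -0.082 and 0.082 m and y of housing_1 in the frame of box_mat between -0.055 and 0.055 m and z of housing_1 in the frame of box_mat between -0.012 and 0.012 m and angle between housing_1's own z axis and vertical below 0.2 rad and linear speed of housing_1 below 0.03 m/s) and contact force between housing_1 and box_mat above 3.8 N) or ((x of housing_1 in the frame of tray_mat between -0.115 and 0.115 m and y of housing_1 in the frame of tray_mat between -0.055 and 0.055 m and z of housing_1 in the frame of tray_mat between -0.012 and 0.012 m and angle between housing_1's own z axis and vertical below 0.2 rad and linear speed of housing_1 below 0.03 m/s) and contact force between housing_1 and tray_mat below 3.8 N)) and (((x of housing_2 in the frame of box_mat between -0.082 and 0.082 m and y of housing_2 in the frame of box_mat between -0.055 and 0.055 m and z of housing_2 in the frame of box_mat between -0.012 and 0.012 m and angle between housing_2's own z axis and vertical below 0.2 rad and linear speed of housing_2 below 0.03 m/s) and contact force between housing_2 and box_mat above 3.8 N) or ((x of housing_2 in the frame of tray_mat between -0.115 and 0.115 m and y of housing_2 in the frame of tray_mat between -0.055 and 0.055 m and z of housing_2 in the frame of tray_mat between -0.012 and 0.012 m and angle between housing_2's own z axis and vertical below 0.2 rad and linear speed of housing_2 below 0.03 m/s) and contact force between housing_2 and tray_mat below 3.8 N)) and (((x of housing_3 in the frame of box_mat between -0.082 and 0.082 m and y of housing_3 in the frame of box_mat between -0.055 and 0.055 m and z of housing_3 in the frame of box_mat between -0.012 and 0.012 m and angle between housing_3's own z axis and vertical below 0.2 rad and linear speed of housing_3 below 0.03 m/s) and contact force between housing_3 and box_mat above 3.8 N) or ((x of housing_3 in the frame of tray_mat between -0.115 and 0.115 m and y of housing_3 in the frame of tray_mat between -0.055 and 0.055 m and z of housing_3 in the frame of tray_mat between -0.012 and 0.012 m and angle between housing_3's own z axis and vertical below 0.2 rad and linear speed of housing_3 below 0.03 m/s) and contact force between housing_3 and tray_mat below 3.8 N)) and (((x of housing_4 in the frame of box_mat between -0.082 and 0.082 m and y of housing_4 in the frame of box_mat between -0.055 and 0.055 m and z of housing_4 in the frame of box_mat between -0.012 and 0.012 m and angle between housing_4's own z axis and vertical below 0.2 rad and linear speed of housing_4 below 0.03 m/s) and contact force between housing_4 and box_mat above 3.8 N) or ((x of housing_4 in the frame of tray_mat between -0.115 and 0.115 m and y of housing_4 in the frame of tray_mat between -0.055 and 0.055 m and z of housing_4 in the frame of tray_mat between -0.012 and 0.012 m and angle between housing_4's own z axis and vertical below 0.2 rad and linear speed of housing_4 below 0.03 m/s) and contact force between housing_4 and tray_mat below 3.8 N)) and (((x of housing_5 in the frame of box_mat between -0.082 and 0.082 m and y of housing_5 in the frame of box_mat between -0.055 and 0.055 m and z of housing_5 in the frame of box_mat between -0.012 and 0.012 m and angle between housing_5's own z axis and vertical below 0.2 rad and linear speed of housing_5 below 0.03 m/s) and contact force between housing_5 and box_mat above 3.8 N) or ((x of housing_5 in the frame of tray_mat between -0.115 and 0.115 m and y of housing_5 in the frame of tray_mat between -0.055 and 0.055 m and z of housing_5 in the frame of tray_mat between -0.012 and 0.012 m and angle between housing_5's own z axis and vertical below 0.2 rad and linear speed of housing_5 below 0.03 m/s) and contact force between housing_5 and tray_mat below 3.8 N)) and horizontal distance between lid and box_rim above 0.05 m), for 0.2 s.
At the end, for the whole second after the job is handed in: iron housings (over 3.8 N on the mat under them) stand on their feet in the box, aluminium ones in the tray; the lid lies flat on the box, centred within 7 mm each way and square within 0.07 rad; the reference stands on a pan within 40 mm of its centre; all at rest ((((x of housing_1 in the frame of box_mat between -0.082 and 0.082 m and y of housing_1 in the frame of box_mat between -0.055 and 0.055 m and z of housing_1 in the frame of box_mat between -0.012 and 0.012 m and angle between housing_1's own z axis and vertical below 0.2 rad and linear speed of housing_1 below 0.03 m/s) and contact force between housing_1 and box_mat above 3.8 N) or ((x of housing_1 in the frame of tray_mat between -0.115 and 0.115 m and y of housing_1 in the frame of tray_mat between -0.055 and 0.055 m and z of housing_1 in the frame of tray_mat between -0.012 and 0.012 m and angle between housing_1's own z axis and vertical below 0.2 rad and linear speed of housing_1 below 0.03 m/s) and contact force between housing_1 and tray_mat below 3.8 N)) and (((x of housing_2 in the frame of box_mat between -0.082 and 0.082 m and y of housing_2 in the frame of box_mat between -0.055 and 0.055 m and z of housing_2 in the frame of box_mat between -0.012 and 0.012 m and angle between housing_2's own z axis and vertical below 0.2 rad and linear speed of housing_2 below 0.03 m/s) and contact force between housing_2 and box_mat above 3.8 N) or ((x of housing_2 in the frame of tray_mat between -0.115 and 0.115 m and y of housing_2 in the frame of tray_mat between -0.055 and 0.055 m and z of housing_2 in the frame of tray_mat between -0.012 and 0.012 m and angle between housing_2's own z axis and vertical below 0.2 rad and linear speed of housing_2 below 0.03 m/s) and contact force between housing_2 and tray_mat below 3.8 N)) and (((x of housing_3 in the frame of box_mat between -0.082 and 0.082 m and y of housing_3 in the frame of box_mat between -0.055 and 0.055 m and z of housing_3 in the frame of box_mat between -0.012 and 0.012 m and angle between housing_3's own z axis and vertical below 0.2 rad and linear speed of housing_3 below 0.03 m/s) and contact force between housing_3 and box_mat above 3.8 N) or ((x of housing_3 in the frame of tray_mat between -0.115 and 0.115 m and y of housing_3 in the frame of tray_mat between -0.055 and 0.055 m and z of housing_3 in the frame of tray_mat between -0.012 and 0.012 m and angle between housing_3's own z axis and vertical below 0.2 rad and linear speed of housing_3 below 0.03 m/s) and contact force between housing_3 and tray_mat below 3.8 N)) and (((x of housing_4 in the frame of box_mat between -0.082 and 0.082 m and y of housing_4 in the frame of box_mat between -0.055 and 0.055 m and z of housing_4 in the frame of box_mat between -0.012 and 0.012 m and angle between housing_4's own z axis and vertical below 0.2 rad and linear speed of housing_4 below 0.03 m/s) and contact force between housing_4 and box_mat above 3.8 N) or ((x of housing_4 in the frame of tray_mat between -0.115 and 0.115 m and y of housing_4 in the frame of tray_mat between -0.055 and 0.055 m and z of housing_4 in the frame of tray_mat between -0.012 and 0.012 m and angle between housing_4's own z axis and vertical below 0.2 rad and linear speed of housing_4 below 0.03 m/s) and contact force between housing_4 and tray_mat below 3.8 N)) and (((x of housing_5 in the frame of box_mat between -0.082 and 0.082 m and y of housing_5 in the frame of box_mat between -0.055 and 0.055 m and z of housing_5 in the frame of box_mat between -0.012 and 0.012 m and angle between housing_5's own z axis and vertical below 0.2 rad and linear speed of housing_5 below 0.03 m/s) and contact force between housing_5 and box_mat above 3.8 N) or ((x of housing_5 in the frame of tray_mat between -0.115 and 0.115 m and y of housing_5 in the frame of tray_mat between -0.055 and 0.055 m and z of housing_5 in the frame of tray_mat between -0.012 and 0.012 m and angle between housing_5's own z axis and vertical below 0.2 rad and linear speed of housing_5 below 0.03 m/s) and contact force between housing_5 and tray_mat below 3.8 N)) and x of lid in the frame of box_rim between -0.007 and 0.007 m and y of lid in the frame of box_rim between -0.007 and 0.007 m and z of lid in the frame of box_rim between -0.004 and 0.004 m and angle between the x axis of lid and the x axis of box, either way round below 0.07 rad and angle between lid's own z axis and vertical below 0.04 rad and ((horizontal distance between ref and pan_left below 0.04 m and z of ref in the frame of pan_left between -0.012 and 0.012 m and angle between ref's own z axis and vertical below 0.3 rad and contact force between the fingers and ref below 0.2 N) or (horizontal distance between ref and pan_right below 0.04 m and z of ref in the frame of pan_right between -0.012 and 0.012 m and angle between ref's own z axis and vertical below 0.3 rad and contact force between the fingers and ref below 0.2 N)) and linear speed of lid below 0.02 m/s); the robot touches nothing.
It fails at once if a bystander (tape, jar, bottle, wrench, screwdriver, carton, tin) is moved more than 50 mm (distance of any of tape, jar, oil, wrench, driver, carton, tin from where it was at the start of the episode above 0.05 m).
Of housing_1, housing_2, housing_3, housing_4, housing_5 only 3 to 5 are there at a start; the rules pass over those that are not, and their reading is None.
At some moment in a run one of housing_1, housing_2, housing_3, housing_4, housing_5 may be knocked a few centimetres aside while the robot is not near it.
It also fails if it takes over 210 s, if anything falls off the work surface, if the arm or the gripper's body presses on something with over 40 N, if the wrist force passes 120 N, or if a joint passes its speed limit or range.

### The arm

A 6-joint arm with a two-finger parallel gripper is mounted at the origin on the work surface. World frame = base frame: x ahead of the robot, y to its left, z up, the work surface at z = 0. Lengths are in mm, angles in rad, forces in N, time in s.
With the tool pointing down it reaches from about 250 to 775 mm from the base axis. Payload 8.9 kg.
Tool frame: the origin (TCP) lies midway between the tips of the shut fingers; the grasp point (between the pads) lies 19 mm behind it; z points along the fingers, x is the direction in which the jaws open and shut, and the axes are right-handed (so a half turn about z gives the same grasp; the last joint's range is limited). The gripper opens to 85 mm and grips with 20 to 120 N. Pads are 22 mm wide; open, the fingers measure 114 mm over their backs; the gripper's body (76 mm by 85 mm) begins 54 mm behind the grasp point. The pads swing forward as they close: fully open they stand 13 mm farther back than shut.
Start: joints at [1.006, 0.291, -0.153, 1.127, 0, 1.431], TCP at [216.845, 478.123, 231.305] pointing down, gripper open.
Joint ranges: [-2.52, 2.52], [-0.91, 1.74], [-1.3, 1.37], [-1.96, 2.02], [-1.52, 1.47], [-3.14, 3.14]. Speed limits (rad/s): [2.22, 2.22, 2.79, 3.14, 3.14, 3.14].

### API

Orientations are given as a rotation vector (axis times angle).
In Python, from workcell import manip, snapshot, camera_params gives the robot as it stands.
- The arm moves only by the tool step_arm, never from a script. Its arguments are lists of equal length, an entry for each row: "rot": the turn, a rotation vector about the tool's x, y, z in rad, a list of three; "delta_pos": the shift along the tool's x, y, z in mm, a list of three; "fingers": the finger opening in mm, from 0 to 85.4. A call has 1 to 12 rows; each row shifts and turns the commanded pose from where the row before left it, along the tool's axes as they then stand; what a row does not reach is not made up. A row lasts 1/10 s, in which the tool goes at most 50 mm and 8.59 degrees, less where a joint would pass 70% of its speed; a pose out of reach is approached as far as the arm can. A call is refused whole if a number of a shift passes 50 or a number of a turn 0.15, either way. A call with a gripper value outside its range is refused whole. The fingers move at their own pace and stop on an object; "grip_force" is the grip in N (left out, the last holds). Time passes only in rows, so rows that do not move let the fingers close. It gives the time, the measured TCP pose, the force and the opening at its end, in the units of the state.
- manip.get_state(): the state, without advancing time (a new reading comes with each control period).
- snapshot(name): name is "side" or "top"; returns the picture (480x640x3 uint8, red, green, blue); there is no depth.
- camera_params(name): a dict with "K" (3x3 intrinsics, pixels), "T" (4x4, takes a point from camera to world coordinates). Camera axes: x right, y down, z forward; pixel columns grow to the right and rows downward; lengths in mm; the calibration is good to about 2 mm. A picture is of the moment at which its call begins. camera_params takes no time and is no camera call.
- manip.job_done(): hands the job in, once; it reports no verdict.
The state is a dict: "time": time; "joint_pos": joint angles; "qvel": joint speeds; "joint_efforts": joint torques, N m; "eef_pos": TCP position; "orientation": TCP orientation; "force": force on the tool from outside, world axes, zero at the start; "moment": the same for the moment, N m; "grip_width": finger opening in mm.
Only numpy, scipy, OpenCV 4.12 (cv2) and the standard library are available. Lean on these libraries where they do the work, as an engineer would, in place of code of your own. Each camera call takes 0.05 s, during which the arm holds its last target. There are 200 camera calls.

## Working session

There is one attempt and no reset: what is moved stays moved. The work goes in short steps, Python scripts to look and compute and a tool call to move; the robot and the scene stay as the last step left them, time stands still between calls to the robot, and variables do not carry over. Pictures are saved under pics/ and viewed, about 12 in all and at most 16, crops included, and the job is handed in when it is done.

Besides the shell and the picture viewer there is one more tool, called after "Emit:" as name(argument=value, ...), one argument or row to a line, values as JSON. step_arm: Moves the arm, as the interface text tells. Its arguments: {"type":"object","properties":{"rot":{"type":"array","items":{"type":"array","items":{"type":"number"}}},"delta_pos":{"type":"array","items":{"type":"array","items":{"type":"number"}}},"fingers":{"type":"array","items":{"type":"number"}},"grip_force":{"type":"number"}},"required":["rot","delta_pos","fingers"]}

```bash
mkdir -p pics
python3 - <<'E'
from workcell import manip, snapshot, camera_params
import cv2
for n in("top","side"):
    cv2.imwrite(f"pics/{n}0.png",snapshot(n)[:,:,::-1])
    p=camera_params(n);print(n,p["K"],p["T"])
print(manip.get_state())
E
```

```text
top [[476.45979299   0.         326.0543273 ]
 [  0.         476.45979299 244.06695074]
 [  0.           0.           1.        ]] [[ 1.70267989e-02 -9.80234705e-01  1.97104060e-01  2.81643198e+02]
 [-9.99830931e-01 -1.80610636e-02 -3.45077174e-03 -2.40376316e+00]
 [ 6.94247518e-03 -1.97011980e-01 -9.80376500e-01  1.22009579e+03]
 [ 0.00000000e+00  0.00000000e+00  0.00000000e+00  1.00000000e+00]]
side [[555.20187442   0.         321.12711312]
 [  0.         555.20187442 245.08659642]
 [  0.           0.           1.        ]] [[ 6.95286879e-01 -4.86787765e-01  5.28785238e-01 -1.19929876e+02]
 [-7.18659481e-01 -4.60386292e-01  5.21126676e-01 -6.56402828e+02]
 [-1.02326143e-02 -7.42349065e-01 -6.69935191e-01  9.45359337e+02]
 [ 0.00000000e+00  0.00000000e+00  0.00000000e+00  1.00000000e+00]]
{'time': 0.1, 'joint_pos': array([ 1.00573822e+00,  2.91196257e-01, -1.54008724e-01,  1.12672048e+00,
        2.28123760e-05,  1.43148458e+00]), 'qvel': array([ 0.00086203, -0.00039129,  0.00181977,  0.00034104,  0.00054346,
       -0.00079159]), 'joint_efforts': array([ 1.54588390e-03, -5.37977242e+01,  3.31919968e+01,  9.29740519e-03,
       -1.61026537e-04,  3.03645083e-05]), 'eef_pos': array([216.61695734, 477.8144554 , 230.8198474 ]), 'orientation': array([ 2.64023952e+00,  1.70173120e+00, -1.62460730e-03]), 'force': array([-0.44953427,  0.41569131, -0.31402745]), 'moment': array([ 0.03379713,  0.02325437, -0.01170757]), 'grip_width': 85.35911864666143}
```

View pics/top0.png

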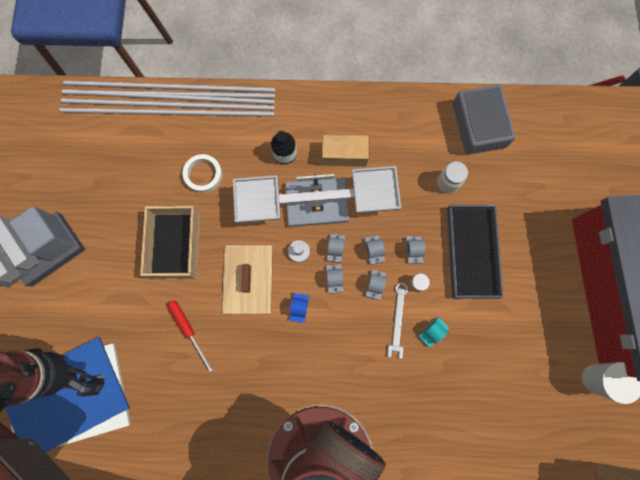

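View pics/side0.png

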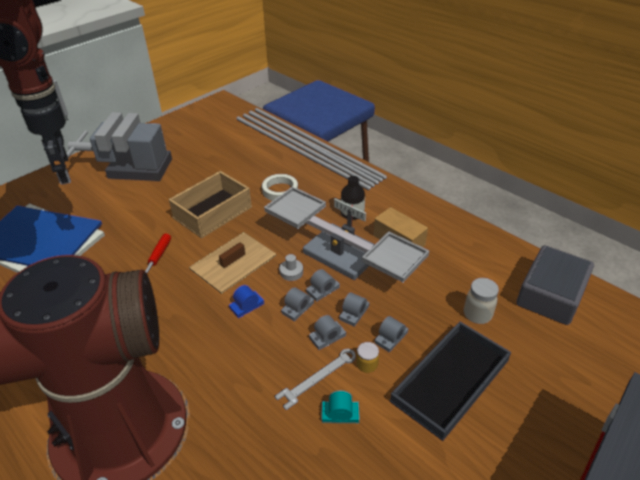

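Five grey housings at about (336,247), (374,249), (415,249), (335,278) and (376,284); the reference is at (298,251), box (170,242), tray (474,251), lid (248,280), and pans (256,199) and (376,189). The blue and turquoise look-alikes and the tin at (421,283) stay out of it. Next I'll fit silhouettes.

```bash
cat > h.py <<'E'
import numpy as np, cv2
from scipy.optimize import minimize
from scipy.spatial.transform import Rotation as R
from workcell import manip, snapshot, camera_params
CP={n:camera_params(n) for n in("top","side")}
def proj(P,n):
    T=np.linalg.inv(CP[n]["T"]);q=np.asarray(P,float)@T[:3,:3].T+T[:3,3];q=q@CP[n]["K"].T
    return q[:,:2]/q[:,2:]
def ray(px,n,z):
    c=CP[n];d=c["T"][:3,:3]@np.linalg.solve(c["K"],[px[0],px[1],1]);o=c["T"][:3,3]
    return (o+d*(z-o[2])/d[2])
def boxpts(lx,ly,z0,z1): return np.array([[x,y,z] for z in(z0,z1) for x,y in((-lx/2,-ly/2),(lx/2,-ly/2),(lx/2,ly/2),(-lx/2,ly/2))])
t=np.linspace(0,2*np.pi,24)
def cyl(d,z0,z1): return np.array([[d/2*np.cos(a),d/2*np.sin(a),z] for z in(z0,z1) for a in t])
HUB=np.array([[22*np.cos(a),y,28+22*np.sin(a)] for y in(-19,19) for a in t])
HOUS=[boxpts(70,38,0,14),HUB]
REF=[cyl(56,0,18),cyl(24,18,50)]
def place(P,x,y,z,yaw): return P@R.from_euler('z',yaw).as_matrix().T+[x,y,z]
S=4
def sil(parts,p,z,n,shape):
    m=np.zeros(shape,np.uint8)
    for P in parts:
        q=proj(place(P,p[0],p[1],z,p[2]),n)*S
        cv2.fillConvexPoly(m,cv2.convexHull(q.astype(np.float32)).round().astype(np.int32),1)
    return m
def grey(im,smax=70,vmin=60):
    h=cv2.cvtColor(im,cv2.COLOR_RGB2HSV);return ((h[...,1]<smax)&(h[...,2]>vmin)).astype(np.uint8)
def fit(parts,p0,z,ims,cams=("top","side"),rad=60,yaws=(0,),smax=70,vmin=60):
    data=[]
    for n in cams:
        c=proj([[p0[0],p0[1],z+20]],n)[0]
        big=cv2.resize(grey(cv2.resize(ims[n],None,fx=S,fy=S,interpolation=cv2.INTER_CUBIC),smax,vmin),None,fx=1,fy=1)
        k=np.zeros_like(big);cv2.circle(k,tuple((c*S).astype(int)),int(rad*.45*S),1,-1)
        data.append((n,big*k))
    def cost(v):
        s=0
        for n,m in data:
            a=sil(parts,[p0[0]+v[0]*10,p0[1]+v[1]*10,v[2]*.2],z,n,m.shape)
            s+=1-(a&m).sum()/max(1,(a|m).sum())
        return s/len(data)
    best=min((minimize(cost,[0,0,y/.2],method="Nelder-Mead",options=dict(initial_simplex=np.array([[0,0,y/.2],[.8,0,y/.2],[0,.8,y/.2],[0,0,y/.2+.7]]),maxiter=120,xatol=.01,fatol=1e-4)) for y in yaws),key=lambda r:r.fun)
    v=best.x;return np.array([p0[0]+v[0]*10,p0[1]+v[1]*10,v[2]*.2]),best.fun
def wire(img,P,n,x,y,z,yaw,o,s,col):
    for pts in P:
        q=(proj(place(pts,x,y,z,yaw),n)-o)*s
        cv2.polylines(img,[cv2.convexHull(q.astype(np.float32)).round().astype(np.int32)],True,col,1,cv2.LINE_AA)
E
python3 - <<'E'
from h import *
ims={n:cv2.cvtColor(cv2.imread(f"pics/{n}0.png"),4) for n in("top","side")}
o=np.array([225,150]);s=4
im=cv2.resize(ims["top"][150:300,225:425][:,:,::-1],None,fx=s,fy=s,interpolation=cv2.INTER_CUBIC)
res=[]
for px in[(336,247),(374,249),(415,249),(335,278),(376,284)]:
    p0=ray(px,"top",25)
    r=[]
    for cams in(("top",),("side",),("top","side")):
        p,f=fit(HOUS,p0,0,ims,cams,rad=50,yaws=(-.15,.0,.15))
        r.append((p.round(3).tolist(),round(f,2)))
    print("H",*r);wire(im,HOUS,"top",p[0],p[1],0,p[2],o,s,(0,255,0))
p0=ray((298,252),"top",20)
for cams in(("top",),("side",),("top","side")):
    p,f=fit(REF,p0,0,ims,cams,rad=42);print("ref",p,f)
wire(im,REF,"top",p[0],p[1],0,0,o,s,(0,255,0))
cv2.imwrite("pics/c1.png",im)
im=cv2.resize(ims["top"][190:320,135:280][:,:,::-1],None,fx=4.5,fy=4.5,interpolation=cv2.INTER_CUBIC)
cv2.imwrite("pics/c2.png",im)
E
```

```text
H ([515.404, -31.593, -0.124], np.float64(0.17)) ([516.143, -32.306, -0.119], np.float64(0.25)) ([515.671, -31.972, -0.131], np.float64(0.21))
H ([512.477, -132.321, 0.23], np.float64(0.05)) ([513.915, -132.18, 0.228], np.float64(0.11)) ([513.043, -132.155, 0.228], np.float64(0.09))
H ([514.725, -235.943, 0.07], np.float64(0.04)) ([516.385, -235.721, 0.077], np.float64(0.18)) ([515.353, -236.112, 0.072], np.float64(0.12))
H ([435.536, -29.816, 0.106], np.float64(0.18)) ([438.788, -30.078, 0.106], np.float64(0.22)) ([436.179, -29.876, 0.108], np.float64(0.22))
H ([422.205, -135.819, -0.23], np.float64(0.11)) ([424.524, -135.745, -0.226], np.float64(0.17)) ([422.413, -135.657, -0.238], np.float64(0.15))
ref [5.04750200e+02 6.32534920e+01 8.84793761e-02] 0.023049369257125085
ref [5.06776838e+02 6.29859297e+01 7.01545231e-02] 0.05387424993477696
ref [5.05624604e+02 6.30694601e+01 6.53473428e-02] 0.051810079889045735
```

View pics/c1.png

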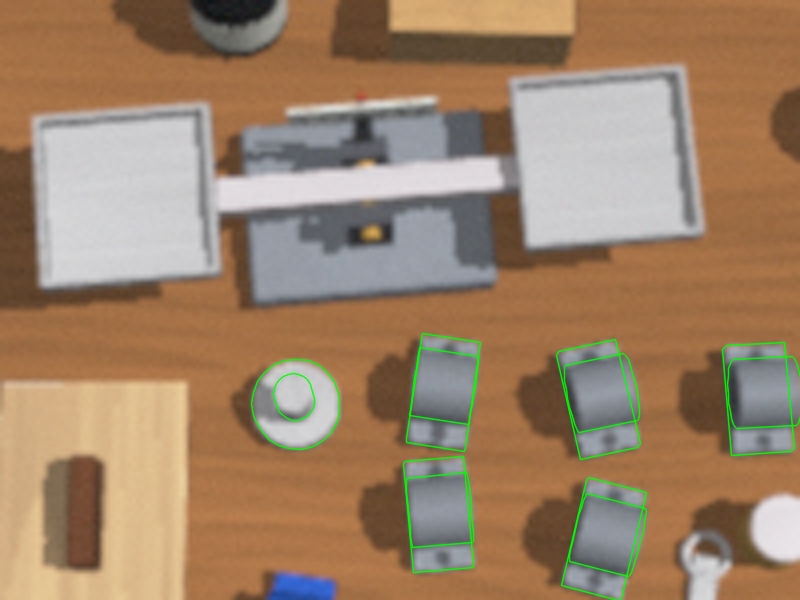

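View pics/c2.png

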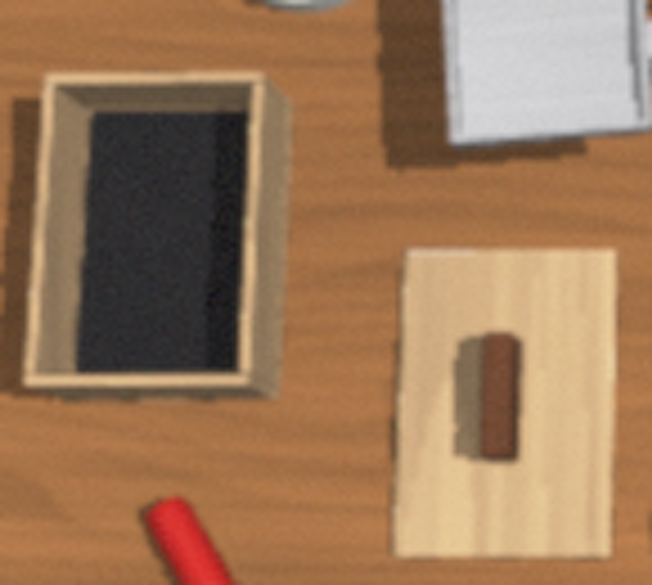

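The green wireframes lie on all five housings and on the reference. Next I'll fit rectangles to the corners I read for box, lid, pans and tray.

Run:
```python
from h import *
def rect(px,z,lx,ly,name):
    # px order: TL,TR,BR,BL in image = (+x+y),(+x-y),(-x-y),(-x+y)
    W=np.array([ray(p,"top",z)[:2] for p in px]);M=np.array([[1,1],[1,-1],[-1,-1],[-1,1]])*[lx/2,ly/2]
    c=W.mean(0);H=(W-c).T@M;yaw=np.arctan2(H[1,0]-H[0,1],H[0,0]+H[1,1])
    fitp=M@np.array([[np.cos(yaw),np.sin(yaw)],[-np.sin(yaw),np.cos(yaw)]])+c
    print(name,c.round(1),"yaw",round(yaw,3),"res",np.abs(W-fitp).max().round(1),"sizes",np.linalg.norm(W-np.roll(W,1,0),axis=1).round(0))
f=lambda L,s,o:[(a/s+o[0],b/s+o[1]) for a,b in L]
rect(f([(46,75),(264,75),(248,385),(25,385)],4.5,(135,190)),66,176,122,"box")
rect(f([(406,250),(616,250),(611,557),(393,557)],4.5,(135,190)),8,176,122,"lid")
rect(f([(33,117),(208,103),(219,273),(40,288)],4,(225,150)),85,110,110,"panL")
rect(f([(510,78),(684,66),(704,235),(526,249)],4,(225,150)),85,110,110,"panR")
rect([(449,206),(496,205),(502,298),(455,299)],30,242,122,"tray")
a=[ray((c[0]/4.5+135,c[1]/4.5+190),"top",42) for c in[(500,334),(499,460)]];print("grip block",np.mean(a,0),a)
```

```text
box [515.2 385.2] yaw 0.022 res 1.5 sizes [174. 121. 174. 120.]
lid [430.2 192.2] yaw 0.02 res 0.7 sizes [175. 121. 175. 122.]
panL [621.4 168.3] yaw 0.1 res 0.6 sizes [110. 109. 110. 110.]
panR [ 651.8 -129.6] yaw 0.097 res 0.7 sizes [111. 110. 110. 110.]
tray [ 509.7 -387.2] yaw 0.023 res 2.7 sizes [241. 122. 241. 118.]
grip block [428.53610716 190.76042067  42.        ] [array([463.47503185, 192.23585456,  42.        ]), array([393.59718246, 189.28498679,  42.        ])]
```

Emit:
step_arm(
  rot=[
    [0,0,-0.1315],
    [0,0,-0.1315],
    [0,0,-0.1315],
    [0,0,-0.1315],
    [0,0,0],
    [0,0,0],
    [0,0,0],
    [0,0,0],
    [0,0,0],
    [0,0,0],
    [0,0,0],
    [0,0,0],
  ],
  delta_pos=[
    [0,0,0],
    [0,0,0],
    [0,0,0],
    [0,0,0],
    [-31.5,17.6,5.8],
    [-31.5,17.6,5.8],
    [-31.5,17.6,5.8],
    [-31.5,17.6,5.8],
    [-31.5,17.6,5.8],
    [-31.5,17.6,5.8],
    [-31.5,17.6,5.8],
    [-31.5,17.6,5.8],
  ],
  fingers=[60,60,60,60,60,60,60,60,60,60,60,60],
  grip_force=60,
)

```text
time: 1.3
eef_pos: [382.6, 240.1, 184.5]
orientation: [-2.107, -2.33, 0.0]
force: [-0.4, 1.0, -0.3]
grip_width: 59.8
```

Emit:
step_arm(
  rot=[
    [0,0,0],
    [0,0,0],
    [0,0,0],
    [0,0,0],
    [0,0,0],
    [0,0,0],
    [0,0,0],
    [0,0,0],
  ],
  delta_pos=[
    [-31.5,17.6,5.8],
    [-31.5,17.6,5.8],
    [-31.5,17.6,5.8],
    [-31.5,17.6,5.8],
    [-31.5,17.6,5.8],
    [-31.5,17.6,5.8],
    [0,0,0],
    [0,0,0],
  ],
  fingers=[60,60,60,60,60,60,60,60],
)

```text
time: 2.1
eef_pos: [505.8, 63.4, 149.5]
orientation: [-2.108, -2.327, 0.001]
force: [-1.2, -0.5, -0.6]
grip_width: 60.4
```

```bash
cat > g.py <<'E'
# python3 g.py [-s x,y,z,yaw] X,Y,Z,yaw ... : tool-frame moves leg by leg (turn first, then shift), from measured or given start
import sys,numpy as np
from h import manip,R
def cur():
    st=manip.get_state();M=R.from_rotvec(st["orientation"]).as_matrix()
    print("t %.1f"%st["time"],"pos",st["eef_pos"].round(1),"yaw %.3f"%np.arctan2(-M[0,0],M[1,0]),"z-axis",M[:,2].round(3),"F",st["force"].round(1),"w %.1f"%st["grip_width"],"j1 %.2f j6 %.2f"%(st["joint_pos"][0],st["joint_pos"][5]))
    return np.r_[st["eef_pos"],np.arctan2(-M[0,0],M[1,0])]
if __name__=="__main__":
    p=cur()
    for a in sys.argv[1:]:
        q=np.array([float(v) for v in a.split(",")]);d=q-p;s,c=np.sin(q[3]),np.cos(q[3])
        t=np.array([-s*d[0]+c*d[1],c*d[0]+s*d[1],-d[2]]);n=max(1,int(np.ceil(np.linalg.norm(t)/40)))
        print(a,"turn %.3f"%-d[3],"shift",t.round(1),"rows",n,"each",(t/n).round(1).tolist());p=q
E
python3 g.py 505.2,63.1,23,0.1 505.2,63.1,150,0.1 621.4,168.3,150,0.1
```

```text
t 2.1 pos [505.8  63.4 149.5] yaw 0.099 z-axis [-0.001  0.    -1.   ] F [-1.2 -0.5 -0.6] w 60.4 j1 -0.02 j6 -0.12
505.2,63.1,23,0.1 turn -0.001 shift [ -0.3  -0.7 126.5] rows 4 each [-0.1, -0.2, 31.6]
505.2,63.1,150,0.1 turn -0.000 shift [   0.    0. -127.] rows 4 each [0.0, 0.0, -31.8]
621.4,168.3,150,0.1 turn -0.000 shift [ 93.1 126.1  -0. ] rows 4 each [23.3, 31.5, -0.0]
```

Emit:
step_arm(
  rot=[
    [0,0,0],
    [0,0,0],
    [0,0,0],
    [0,0,0],
    [0,0,0],
    [0,0,0],
    [0,0,0],
    [0,0,0],
  ],
  delta_pos=[
    [-0.3,-0.7,32],
    [0,0,32],
    [0,0,32],
    [0,0,20],
    [0,0,10.5],
    [0,0,0],
    [0,0,0],
    [0,0,0],
  ],
  fingers=[60,60,60,60,60,60,0,0],
)

```text
time: 2.9
eef_pos: [506.4, 63.8, 24.8]
orientation: [2.106, 2.329, 0.002]
force: [0.1, -0.2, -0.2]
grip_width: 31.6
```

Emit:
step_arm(
  rot=[
    [0,0,0],
    [0,0,0],
    [0,0,0],
    [0,0,0],
    [0,0,0],
    [0,0,0],
    [0,0,0],
    [0,0,0],
    [0,0,0],
    [0,0,0],
    [0,0,0],
    [0,0,0],
  ],
  delta_pos=[
    [0,0,0],
    [0,0,0],
    [0,0,-10],
    [0,0,-37],
    [0,0,-40],
    [0,0,-40],
    [23.3,31.5,0],
    [23.3,31.5,0],
    [23.3,31.5,0],
    [23.3,31.5,0],
    [0,0,0],
    [0,0,0],
  ],
  fingers=[0,0,0,0,0,0,0,0,0,0,0,0],
)

```text
time: 4.1
eef_pos: [621.1, 169.3, 150.4]
orientation: [-2.106, -2.331, 0.002]
force: [-1.0, -0.8, -4.6]
grip_width: 21.7
```

Emit:
step_arm(
  rot=[
    [0,0,0],
    [0,0,0],
    [0,0,0],
    [0,0,0],
    [0,0,0],
    [0,0,0],
    [0,0,0],
  ],
  delta_pos=[
    [0,0,20],
    [0,0,20],
    [0,0,7],
    [0,0,7],
    [0,0,7],
    [0,0,7],
    [0,0,0],
  ],
  fingers=[0,0,0,0,0,0,0],
)

```text
time: 4.8
eef_pos: [621.6, 168.9, 82.8]
orientation: [2.107, 2.33, 0.0]
force: [-2.4, -0.4, -1.1]
grip_width: 21.3
```

Run:
```python
from h import *
import g;g.cur()
a=snapshot("top")[140:300,225:425];b=snapshot("side")[160:320,230:430]
cv2.imwrite("pics/s1.png",cv2.resize(np.vstack([a,b])[:,:,::-1],None,fx=1.85,fy=1.85))
cv2.imwrite("pics/s1.png",cv2.resize(np.hstack([a,b])[:,:,::-1],None,fx=2,fy=2))
```

```text
t 4.8 pos [621.6 168.9  82.8] yaw 0.100 z-axis [ 0. -0. -1.] F [-2.4 -0.4 -1.1] w 21.3 j1 0.15 j6 0.05
```

View pics/s1.png

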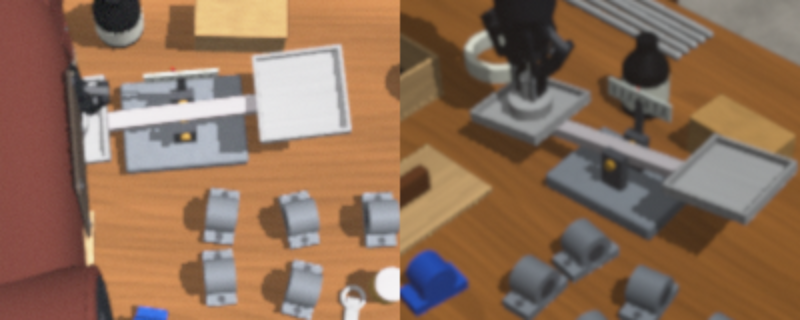

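Emit:
step_arm(
  rot=[
    [0,0,0],
    [0,0,0],
    [0,0,0],
    [0,0,0],
    [0,0,0],
    [0,0,0],
  ],
  delta_pos=[
    [0,0,0],
    [0,0,0],
    [0,0,-3],
    [0,0,-20],
    [0,0,-30],
    [0,0,-20],
  ],
  fingers=[50,50,60,60,60,60],
)

```text
time: 5.5
eef_pos: [622.3, 169.0, 157.8]
orientation: [2.106, 2.329, 0.002]
force: [0.7, -0.8, 0.6]
grip_width: 60.0
```

```bash
python3 g.py 515.7,-32,115,-0.13 515.7,-32,15,-0.13 515.7,-32,165,-0.13 651.8,-129.6,165,0.1
```

```text
t 5.5 pos [622.3 169.  157.8] yaw 0.100 z-axis [ 0.002  0.    -1.   ] F [ 0.7 -0.8  0.6] w 60.0 j1 0.15 j6 0.05
515.7,-32,115,-0.13 turn 0.230 shift [-213.2  -79.6   42.8] rows 6 each [-35.5, -13.3, 7.1]
515.7,-32,15,-0.13 turn -0.000 shift [  0.   0. 100.] rows 3 each [0.0, 0.0, 33.3]
515.7,-32,165,-0.13 turn -0.000 shift [   0.    0. -150.] rows 4 each [0.0, 0.0, -37.5]
651.8,-129.6,165,0.1 turn -0.230 shift [-110.7  125.7   -0. ] rows 5 each [-22.1, 25.1, -0.0]
```

Emit:
step_arm(
  rot=[
    [0,0,0.115],
    [0,0,0.115],
    [0,0,0],
    [0,0,0],
    [0,0,0],
    [0,0,0],
    [0,0,0],
    [0,0,0],
    [0,0,0],
  ],
  delta_pos=[
    [0,0,0],
    [0,0,0],
    [-35.5,-13.3,7],
    [-35.5,-13.3,7],
    [-35.5,-13.3,7],
    [-35.5,-13.3,7],
    [-35.5,-13.3,7],
    [-35.5,-13.3,7],
    [0,0,0],
  ],
  fingers=[65,65,65,65,65,65,65,65,65],
)

```text
time: 6.4
eef_pos: [512.6, -35.0, 113.3]
orientation: [-2.364, -2.068, 0.003]
force: [0.2, 0.6, 0.4]
grip_width: 65.0
```

Emit:
step_arm(
  rot=[
    [0,0,0],
    [0,0,0],
    [0,0,0],
    [0,0,0],
    [0,0,0],
    [0,0,0],
    [0,0,0],
    [0,0,0],
    [0,0,0],
    [0,0,0],
    [0,0,0],
    [0,0,0],
  ],
  delta_pos=[
    [0,0,40],
    [0,0,40],
    [0,0,20],
    [0,0,0],
    [0,0,0],
    [0,0,0],
    [0,0,0],
    [0,0,-10],
    [0,0,-40],
    [0,0,-50],
    [0,0,-50],
    [0,0,0],
  ],
  fingers=[65,65,65,65,0,0,0,0,0,0,0,0],
)

```text
time: 7.6
eef_pos: [518.5, -32.8, 170.7]
orientation: [2.354, 2.067, 0.01]
force: [1.6, 0.2, -6.2]
grip_width: 37.1
```

```bash
python3 g.py 651.8,-129.6,165,0.1 651.8,-129.6,92,0.1
```

```text
t 7.6 pos [518.5 -32.8 170.7] yaw -0.130 z-axis [ 0.011 -0.003 -1.   ] F [ 1.6  0.2 -6.2] w 37.1 j1 -0.20 j6 -0.07
651.8,-129.6,165,0.1 turn -0.230 shift [-109.6  123.     5.7] rows 5 each [-21.9, 24.6, 1.1]
651.8,-129.6,92,0.1 turn -0.000 shift [ 0.  0. 73.] rows 2 each [0.0, 0.0, 36.5]
```

Emit:
step_arm(
  rot=[
    [0,0,-0.115],
    [0,0,-0.115],
    [0,0,0],
    [0,0,0],
    [0,0,0],
    [0,0,0],
    [0,0,0],
    [0,0,0],
    [0,0,0],
  ],
  delta_pos=[
    [0,0,0],
    [0,0,0],
    [-21.9,24.6,0],
    [-21.9,24.6,0],
    [-21.9,24.6,0],
    [-21.9,24.6,0],
    [-21.9,24.6,0],
    [0,0,0],
    [0,0,0],
  ],
  fingers=[0,0,0,0,0,0,0,0,0],
)

```text
time: 8.5
eef_pos: [647.3, -128.8, 162.2]
orientation: [-2.107, -2.327, 0.002]
force: [-1.4, 0.7, -5.5]
grip_width: 37.4
```

Emit:
step_arm(
  rot=[
    [0,0,0],
    [0,0,0],
    [0,0,0],
    [0,0,0],
    [0,0,0],
    [0,0,0],
    [0,0,0],
    [0,0,0],
  ],
  delta_pos=[
    [0,0,25],
    [0,0,20],
    [0,0,6],
    [0,0,6],
    [0,0,6],
    [0,0,6],
    [0,0,5],
    [0,0,0],
  ],
  fingers=[0,0,0,0,0,0,0,0],
)

```text
time: 9.3
eef_pos: [648.5, -128.9, 89.5]
orientation: [2.107, 2.329, 0.0]
force: [0.1, -2.1, -2.0]
grip_width: 37.2
```

```bash
python3 -c "import g;g.cur()"
```

```text
t 9.3 pos [ 648.5 -128.9   89.5] yaw 0.100 z-axis [ 0.001 -0.    -1.   ] F [ 0.1 -2.1 -2. ] w 37.2 j1 -0.31 j6 -0.41
```

Emit:
step_arm(
  rot=[
    [0,0,0],
    [0,0,0],
    [0,0,0],
    [0,0,0],
    [0,0,0],
    [0,0,0],
    [0,0,0],
    [0,0,0],
    [0,0,0],
    [0,0,0],
    [0,0,0],
    [0,0,0],
  ],
  delta_pos=[
    [0,0,0],
    [0,0,-5],
    [0,0,-20],
    [0,0,-30],
    [0,0,-10],
    [0,0,0],
    [0,0,0],
    [0,0,0],
    [0,0,0],
    [0,0,0],
    [0,0,0],
    [0,0,0],
  ],
  fingers=[55,58,58,58,58,58,58,58,58,58,58,58],
)

```text
time: 10.5
eef_pos: [648.1, -128.5, 154.4]
orientation: [-2.107, -2.33, 0.0]
force: [-0.1, 0.6, -0.0]
grip_width: 58.0
```

Run:
```python
from h import *
import g;g.cur()
a=snapshot("top")[140:300,225:425];b=snapshot("side")[160:320,230:430]
cv2.imwrite("pics/s2.png",cv2.resize(np.hstack([a,b])[:,:,::-1],None,fx=2,fy=2))
```

```text
t 10.5 pos [ 648.1 -128.5  154.4] yaw 0.100 z-axis [-0.  0. -1.] F [-0.1  0.6 -0. ] w 58.0 j1 -0.31 j6 -0.41
```

View pics/s2.png

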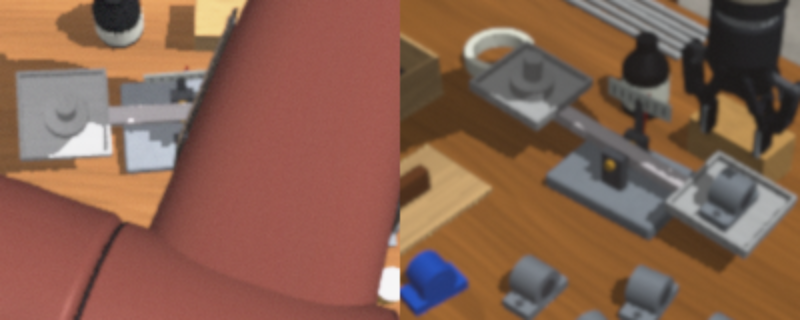

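Iron: the right pan sits low, the left pan with the reference is raised, and the reference stands near the centre of its pan. I'll regrasp with the tool tilted to match the beam.

Emit:
step_arm(
  rot=[
    [0,0.1,0],
    [0,0,0],
    [0,0,0],
    [0,0,0],
    [0,0,0],
    [0,0,0],
    [0,0,0],
    [0,0,0],
    [0,0,0],
  ],
  delta_pos=[
    [0,0,0],
    [-3,0,24],
    [-3,0,24],
    [-3,0,20],
    [-0.9,0,10.4],
    [0,0,0],
    [0,0,0],
    [0,0,0],
    [0,0,0],
  ],
  fingers=[58,58,58,58,58,58,0,0,0],
)

```text
time: 11.5
eef_pos: [649.2, -131.0, 76.9]
orientation: [-2.058, -2.275, -0.104]
force: [-0.2, -2.1, 1.1]
grip_width: 37.1
```

Emit:
step_arm(
  rot=[
    [0,0,0],
    [0,0,0],
    [0,0,0],
    [0,0,0],
    [0,-0.1,0],
    [0,0,0],
    [0,0,0],
  ],
  delta_pos=[
    [0,0,-10],
    [0,0,-30],
    [0,0,-40],
    [0,0,-32],
    [0,0,0],
    [0,0,0],
    [0,0,0],
  ],
  fingers=[0,0,0,0,0,0,0],
)

```text
time: 12.2
eef_pos: [648.6, -140.5, 186.6]
orientation: [-2.103, -2.329, -0.001]
force: [0.2, 0.2, -6.5]
grip_width: 37.0
```

```bash
python3 g.py 553,386,185,0.02 553,386,25,0.02
```

```text
t 12.2 pos [ 648.6 -140.5  186.6] yaw 0.102 z-axis [-0.002  0.003 -1.   ] F [ 0.2  0.2 -6.5] w 37.0 j1 -0.32 j6 -0.43
553,386,185,0.02 turn 0.082 shift [528.3 -85.    1.6] rows 14 each [37.7, -6.1, 0.1]
553,386,25,0.02 turn -0.000 shift [  0.   0. 160.] rows 4 each [0.0, 0.0, 40.0]
```

Emit:
step_arm(
  rot=[
    [0,0,0.082],
    [0,0,0],
    [0,0,0],
    [0,0,0],
    [0,0,0],
    [0,0,0],
    [0,0,0],
    [0,0,0],
    [0,0,0],
    [0,0,0],
    [0,0,0],
    [0,0,0],
  ],
  delta_pos=[
    [0,0,0],
    [37.7,-6.1,0],
    [37.7,-6.1,0],
    [37.7,-6.1,0],
    [37.7,-6.1,0],
    [37.7,-6.1,0],
    [37.7,-6.1,0],
    [37.7,-6.1,0],
    [37.7,-6.1,0],
    [37.7,-6.1,0],
    [37.7,-6.1,0],
    [37.7,-6.1,0],
  ],
  fingers=[0,0,0,0,0,0,0,0,0,0,0,0],
)

```text
time: 13.4
eef_pos: [573.7, 272.6, 185.8]
orientation: [-2.199, -2.239, 0.004]
force: [0.8, 0.1, -6.4]
grip_width: 37.1
```

Emit:
step_arm(
  rot=[
    [0,0,0],
    [0,0,0],
    [0,0,0],
    [0,0,0],
    [0,0,0],
  ],
  delta_pos=[
    [37.7,-6.1,0],
    [37.7,-6.1,0],
    [37.7,-6.1,0],
    [0,0,0],
    [0,0,0],
  ],
  fingers=[0,0,0,0,0],
)

```text
time: 13.9
eef_pos: [553.5, 384.6, 185.4]
orientation: [-2.198, -2.242, 0.005]
force: [-0.1, -1.5, -5.8]
grip_width: 37.2
```

```bash
python3 g.py 553,386,185,0.022 553,386,26,0.022
```

```text
t 13.9 pos [553.5 384.6 185.4] yaw 0.020 z-axis [-0.004 -0.001 -1.   ] F [-0.1 -1.5 -5.8] w 37.2 j1 0.50 j6 0.48
553,386,185,0.022 turn -0.002 shift [ 1.5 -0.5  0.4] rows 1 each [1.5, -0.5, 0.4]
553,386,26,0.022 turn -0.000 shift [  0.   0. 159.] rows 4 each [0.0, 0.0, 39.8]
```

Emit:
step_arm(
  rot=[
    [0,0,0],
    [0,0,0],
    [0,0,0],
    [0,0,0],
    [0,0,0],
    [0,0,0],
    [0,0,0],
    [0,0,0],
    [0,0,0],
  ],
  delta_pos=[
    [1.5,-0.5,35],
    [0,0,40],
    [0,0,40],
    [0,0,25],
    [0,0,9],
    [0,0,8],
    [0,0,1.5],
    [0,0,0],
    [0,0,0],
  ],
  fingers=[0,0,0,0,0,0,0,0,0],
)

```text
time: 14.8
eef_pos: [554.8, 386.4, 30.0]
orientation: [2.201, 2.241, 0.003]
force: [0.7, -0.5, -6.3]
grip_width: 37.2
```

Emit:
step_arm(
  rot=[
    [0,0,0],
    [0,0,0],
    [0,0,0],
    [0,0,0],
    [0,0,0],
    [0,0,0],
  ],
  delta_pos=[
    [0,0,0],
    [0,0,-3],
    [0,0,-30],
    [0,0,-40],
    [0,0,-40],
    [0,0,-40],
  ],
  fingers=[58,58,58,58,58,58],
)

```text
time: 15.4
eef_pos: [554.1, 386.2, 184.5]
orientation: [2.201, 2.241, 0.003]
force: [1.1, 0.3, -0.3]
grip_width: 57.6
```

```bash
cat > look.py <<'E'
# refit bench housings (seed: start poses) with current pictures; score tells if the fit holds
from h import *
import sys,g
SEED={1:(515.7,-32,-.13),2:(513,-132.2,.228),3:(515.3,-236,.072),4:(436.2,-30,.108),5:(422.4,-135.7,-.238)}
def look(ids,cams=("top","side")):
    ims={n:snapshot(n) for n in cams}
    for i in ids:
        s=SEED[i]
        for c in [(x,) for x in cams]+([cams] if len(cams)>1 else []):
            p,f=fit(HOUS,s[:2],0,ims,c,rad=50,yaws=(s[2]-.1,s[2]+.1));print(i,c,p.round(2),round(f,2))
if __name__=="__main__": g.cur();look([int(a) for a in sys.argv[1:]])
E
python3 look.py 2 3 4 5
```

```text
t 15.4 pos [554.1 386.2 184.5] yaw 0.018 z-axis [ 0.002  0.001 -1.   ] F [ 1.1  0.3 -0.3] w 57.6 j1 0.50 j6 0.48
2 ('top',) [ 5.1261e+02 -1.3232e+02  2.2000e-01] 0.04
2 ('side',) [ 5.1460e+02 -1.3183e+02  2.4000e-01] 0.09
2 ('top', 'side') [ 5.1311e+02 -1.3234e+02  2.3000e-01] 0.07
3 ('top',) [ 5.1488e+02 -2.3597e+02  6.0000e-02] 0.03
3 ('side',) [ 5.1627e+02 -2.3571e+02  7.0000e-02] 0.14
3 ('top', 'side') [ 5.1564e+02 -2.3572e+02  9.0000e-02] 0.09
4 ('top',) [ 4.3537e+02 -3.0020e+01  9.0000e-02] 0.02
4 ('side',) [ 4.3737e+02 -3.0050e+01  1.1000e-01] 0.12
4 ('top', 'side') [ 4.3574e+02 -2.9860e+01  1.1000e-01] 0.08
5 ('top',) [ 4.2211e+02 -1.3557e+02 -2.3000e-01] 0.12
5 ('side',) [ 4.2434e+02 -1.3599e+02 -2.1000e-01] 0.16
5 ('top', 'side') [ 4.2248e+02 -1.3579e+02 -2.4000e-01] 0.15
```

```bash
python3 g.py 436,-30,115,0.1 436,-30,15,0.1 436,-30,165,0.1 651.8,-129.6,165,0.1
```

```text
t 15.5 pos [557.1 387.8 189.3] yaw 0.018 z-axis [ 0.01   0.006 -1.   ] F [1.5 1.  0.1] w 58.0 j1 0.50 j6 0.48
436,-30,115,0.1 turn -0.082 shift [-403.7 -162.2   74.3] rows 12 each [-33.6, -13.5, 6.2]
436,-30,15,0.1 turn -0.000 shift [  0.   0. 100.] rows 3 each [0.0, 0.0, 33.3]
436,-30,165,0.1 turn -0.000 shift [   0.    0. -150.] rows 4 each [0.0, 0.0, -37.5]
651.8,-129.6,165,0.1 turn -0.000 shift [-120.6  204.8   -0. ] rows 6 each [-20.1, 34.1, -0.0]
```

Emit:
step_arm(
  rot=[
    [0,0,-0.082],
    [0,0,0],
    [0,0,0],
    [0,0,0],
    [0,0,0],
    [0,0,0],
    [0,0,0],
    [0,0,0],
    [0,0,0],
    [0,0,0],
    [0,0,0],
    [0,0,0],
  ],
  delta_pos=[
    [0,0,0],
    [-36.7,-14.7,6.7],
    [-36.7,-14.7,6.7],
    [-36.7,-14.7,6.7],
    [-36.7,-14.7,6.7],
    [-36.7,-14.7,6.7],
    [-36.7,-14.7,6.7],
    [-36.7,-14.7,6.7],
    [-36.7,-14.7,6.7],
    [-36.7,-14.7,6.7],
    [-36.7,-14.7,6.7],
    [-36.7,-14.7,6.7],
  ],
  fingers=[65,65,65,65,65,65,65,65,65,65,65,65],
)

```text
time: 16.7
eef_pos: [433.5, -33.4, 108.4]
orientation: [2.106, 2.329, 0.002]
force: [0.6, -0.1, 0.8]
grip_width: 65.1
```

Emit:
step_arm(
  rot=[
    [0,0,0],
    [0,0,0],
    [0,0,0],
  ],
  delta_pos=[
    [0,0,0],
    [0,0,0],
    [0,0,0],
  ],
  fingers=[65,65,65],
)

```text
time: 17.0
eef_pos: [434.1, -31.5, 108.4]
orientation: [2.106, 2.33, 0.001]
force: [0.4, 0.0, -0.5]
grip_width: 64.9
```

```bash
python3 g.py 436,-30,15,0.1
```

```text
t 17.0 pos [434.1 -31.5 108.4] yaw 0.101 z-axis [ 0.001 -0.    -1.   ] F [ 0.4  0.  -0.5] w 64.9 j1 -0.24 j6 -0.34
436,-30,15,0.1 turn 0.001 shift [ 1.3  2.  93.4] rows 3 each [0.4, 0.7, 31.1]
```

Emit:
step_arm(
  rot=[
    [0,0,0],
    [0,0,0],
    [0,0,0],
    [0,0,0],
    [0,0,0],
    [0,0,0],
    [0,0,0],
    [0,0,0],
    [0,0,0],
    [0,0,0],
    [0,0,0],
    [0,0,0],
  ],
  delta_pos=[
    [1.3,2,35],
    [0,0,35],
    [0,0,20],
    [0,0,3.5],
    [0,0,0],
    [0,0,0],
    [0,0,0],
    [0,0,-10],
    [0,0,-40],
    [0,0,-50],
    [0,0,-50],
    [0,0,0],
  ],
  fingers=[65,65,65,65,0,0,0,0,0,0,0,0],
)

```text
time: 18.2
eef_pos: [438.9, -31.3, 171.2]
orientation: [2.101, 2.323, 0.008]
force: [0.7, 0.4, -2.8]
grip_width: 37.2
```

Emit:
step_arm(
  rot=[
    [0,0,0],
    [0,0,0],
    [0,0,0],
    [0,0,0],
    [0,0,0],
    [0,0,0],
    [0,0,0],
    [0,0,0],
    [0,0,0],
  ],
  delta_pos=[
    [-20.1,34.1,0],
    [-20.1,34.1,0],
    [-20.1,34.1,0],
    [-20.1,34.1,0],
    [-20.1,34.1,0],
    [-20.1,34.1,0],
    [0,0,0],
    [0,0,0],
    [0,0,0],
  ],
  fingers=[0,0,0,0,0,0,0,0,0],
)

```text
time: 19.1
eef_pos: [649.8, -129.4, 164.3]
orientation: [-2.106, -2.329, 0.001]
force: [-0.1, -0.1, -2.6]
grip_width: 37.4
```

```bash
python3 g.py 651.8,-129.6,91,0.1
```

```text
t 19.1 pos [ 649.8 -129.4  164.3] yaw 0.100 z-axis [-0.001  0.    -1.   ] F [-0.1 -0.1 -2.6] w 37.4 j1 -0.31 j6 -0.41
651.8,-129.6,91,0.1 turn 0.000 shift [-0.4  2.  73.3] rows 2 each [-0.2, 1.0, 36.6]
```

Emit:
step_arm(
  rot=[
    [0,0,0],
    [0,0,0],
    [0,0,0],
    [0,0,0],
    [0,0,0],
    [0,0,0],
    [0,0,0],
    [0,0,0],
  ],
  delta_pos=[
    [0,2,25],
    [0,0,20],
    [0,0,6],
    [0,0,6],
    [0,0,6],
    [0,0,6],
    [0,0,1],
    [0,0,0],
  ],
  fingers=[0,0,0,0,0,0,0,0],
)

```text
time: 19.9
eef_pos: [653.3, -130.0, 94.7]
orientation: [2.107, 2.329, 0.0]
force: [-0.0, -2.0, 1.6]
grip_width: 37.2
```

Emit:
step_arm(
  rot=[
    [0,0,0],
    [0,0,0],
    [0,0,0],
    [0,0,0],
    [0,0,0],
    [0,0,0],
    [0,0,0],
    [0,0,0],
    [0,0,0],
    [0,0,0],
    [0,0,0],
    [0,0,0],
  ],
  delta_pos=[
    [0,0,0],
    [0,0,-10],
    [0,0,-25],
    [0,0,-30],
    [0,0,-5],
    [0,0,0],
    [0,0,0],
    [0,0,0],
    [0,0,0],
    [0,0,0],
    [0,0,0],
    [0,0,0],
  ],
  fingers=[55,58,58,58,58,58,58,58,58,58,58,58],
)

```text
time: 21.1
eef_pos: [652.9, -129.7, 164.2]
orientation: [-2.107, -2.33, 0.0]
force: [0.3, 0.1, 0.1]
grip_width: 57.8
```

Run:
```python
from h import *
import g;g.cur()
a=snapshot("top")[140:300,225:425];b=snapshot("side")[160:320,230:430]
cv2.imwrite("pics/s3.png",cv2.resize(np.hstack([a,b])[:,:,::-1],None,fx=2,fy=2))
```

```text
t 21.1 pos [ 652.9 -129.7  164.2] yaw 0.100 z-axis [-0.  0. -1.] F [0.3 0.1 0.1] w 57.8 j1 -0.31 j6 -0.41
```

View pics/s3.png

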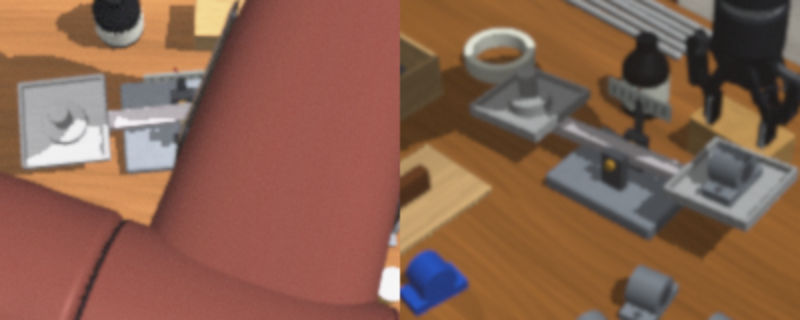

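Aluminium: the left pan with the reference now hangs lower than in the last picture. I'll pick the housing up again and work out the jar clearance near the tray.

Emit:
step_arm(
  rot=[
    [0,-0.1,0],
    [0,0,0],
    [0,0,0],
    [0,0,0],
    [0,0,0],
    [0,0,0],
    [0,0,0],
    [0,0,0],
  ],
  delta_pos=[
    [0,0,0],
    [3,0,24],
    [3,0,24],
    [1.4,0,10.5],
    [0,0,0],
    [0,0,0],
    [0,0,0],
    [0,0,0],
  ],
  fingers=[58,58,58,58,58,0,0,0],
)

```text
time: 22.0
eef_pos: [653.5, -128.5, 106.6]
orientation: [2.056, 2.272, -0.102]
force: [0.5, 0.2, 1.3]
grip_width: 37.5
```

Emit:
step_arm(
  rot=[
    [0,0,0],
    [0,0,0],
    [0,0,0],
    [0,0.1,0],
    [0,0,0],
    [0,0,0],
  ],
  delta_pos=[
    [0,0,-10],
    [0,0,-35],
    [0,0,-40],
    [0,0,0],
    [0,0,0],
    [0,0,0],
  ],
  fingers=[0,0,0,0,0,0],
)

```text
time: 22.6
eef_pos: [651.5, -120.5, 189.6]
orientation: [2.109, 2.328, -0.003]
force: [-0.2, -0.0, -3.2]
grip_width: 37.2
```

```bash
python3 g.py 585,-385.5,180,0.023 585,-385.5,25,0.023
python3 - <<'E'
from h import *
print("jar top",ray((456,170),"top",85),"base-ish",ray((452,190),"top",0), "tin",ray((421,282),"top",48),"carton",ray((345,140),"top",60))
E
```

```text
t 22.6 pos [ 651.5 -120.5  189.6] yaw 0.099 z-axis [-0.001 -0.002 -1.   ] F [-0.2 -0.  -3.2] w 37.2 j1 -0.29 j6 -0.39
585,-385.5,180,0.023 turn 0.076 shift [-263.4  -72.6    9.6] rows 7 each [-37.6, -10.4, 1.4]
585,-385.5,25,0.023 turn -0.000 shift [  0.   0. 155.] rows 4 each [0.0, 0.0, 38.8]
jar top [ 705.72520097 -329.72553333   85.        ] base-ish [ 680.8261408  -341.42900459    0.        ] tin [ 425.94162666 -242.94171475   48.        ] carton [791.5535488  -51.01104548  60.        ]
```

Emit:
step_arm(
  rot=[
    [0,0,0.076],
    [0,0,0],
    [0,0,0],
    [0,0,0],
    [0,0,0],
    [0,0,0],
    [0,0,0],
    [0,0,0],
    [0,0,0],
    [0,0,0],
    [0,0,0],
  ],
  delta_pos=[
    [0,0,0],
    [-37.6,-10.4,1.4],
    [-37.6,-10.4,1.4],
    [-37.6,-10.4,1.4],
    [-37.6,-10.4,1.4],
    [-37.6,-10.4,1.4],
    [-37.6,-10.4,1.4],
    [-37.6,-10.4,1.4],
    [0,0,0],
    [0,0,0],
    [0,0,0],
  ],
  fingers=[0,0,0,0,0,0,0,0,0,0,0],
)

```text
time: 23.7
eef_pos: [585.6, -383.2, 179.6]
orientation: [-2.192, -2.248, 0.001]
force: [0.3, 0.8, -2.8]
grip_width: 36.8
```

```bash
python3 g.py 585,-385.5,25,0.023
```

```text
t 23.7 pos [ 585.6 -383.2  179.6] yaw 0.025 z-axis [-0.001  0.    -1.   ] F [ 0.3  0.8 -2.8] w 36.8 j1 -0.68 j6 -0.71
585,-385.5,25,0.023 turn 0.002 shift [ -2.3  -0.6 154.6] rows 4 each [-0.6, -0.2, 38.6]
```

Place it in the tray, retreat, and check the remaining housings.

Emit:
step_arm(
  rot=[
    [0,0,0],
    [0,0,0],
    [0,0,0],
    [0,0,0],
    [0,0,0],
    [0,0,0],
    [0,0,0],
    [0,0,0],
    [0,0,0],
  ],
  delta_pos=[
    [-2.3,-0.6,35],
    [0,0,40],
    [0,0,40],
    [0,0,22],
    [0,0,9],
    [0,0,8],
    [0,0,0.6],
    [0,0,0],
    [0,0,0],
  ],
  fingers=[0,0,0,0,0,0,0,0,0],
)

```text
time: 24.6
eef_pos: [586.2, -387.2, 27.2]
orientation: [2.192, 2.247, 0.001]
force: [0.5, 2.0, 3.7]
grip_width: 36.8
```

Emit:
step_arm(
  rot=[
    [0,0,0],
    [0,0,0],
    [0,0,0],
    [0,0,0],
    [0,0,0],
    [0,0,0],
  ],
  delta_pos=[
    [0,0,0],
    [0,0,-3],
    [0,0,-27],
    [0,0,-40],
    [0,0,-30],
    [0,0,0],
  ],
  fingers=[58,58,58,58,58,58],
)

```text
time: 25.2
eef_pos: [587.3, -389.1, 131.2]
orientation: [2.189, 2.242, 0.001]
force: [1.5, -0.6, -0.2]
grip_width: 58.1
```

```bash
python3 look.py 2 3 5; python3 g.py 513,-132.2,115,0.228
```

```text
t 25.2 pos [ 587.3 -389.1  131.2] yaw 0.024 z-axis [ 0.006 -0.005 -1.   ] F [ 1.5 -0.6 -0.2] w 58.1 j1 -0.69 j6 -0.71
2 ('top',) [ 5.130e+02 -1.322e+02  1.300e-01] 1.0
2 ('side',) [ 5.1528e+02 -1.3156e+02  2.3000e-01] 0.03
2 ('top', 'side') [ 5.1528e+02 -1.3156e+02  2.3000e-01] 0.51
3 ('top',) [ 5.153e+02 -2.360e+02 -3.000e-02] 1.0
3 ('side',) [ 5.1719e+02 -2.3544e+02  7.0000e-02] 0.06
3 ('top', 'side') [ 5.1719e+02 -2.3544e+02  7.0000e-02] 0.53
5 ('top',) [ 4.224e+02 -1.357e+02 -3.400e-01] 1.0
5 ('side',) [ 4.2444e+02 -1.3581e+02 -2.3000e-01] 0.09
5 ('top', 'side') [ 4.2444e+02 -1.3581e+02 -2.3000e-01] 0.55
t 25.3 pos [ 585.3 -387.5  126.4] yaw 0.024 z-axis [ 0.001 -0.001 -1.   ] F [-0.7  0.1  0.6] w 58.1 j1 -0.69 j6 -0.71
513,-132.2,115,0.228 turn -0.204 shift [265.  -12.7  11.4] rows 7 each [37.9, -1.8, 1.6]
```

```bash
python3 g.py 515.8,-235.8,115,0.09 515.8,-235.8,16,0.09 515.8,-235.8,165,0.1 651.8,-129.6,165,0.1
```

```text
t 25.3 pos [ 585.3 -387.5  126.4] yaw 0.024 z-axis [ 0.001 -0.001 -1.   ] F [-0.7  0.1  0.6] w 58.1 j1 -0.69 j6 -0.71
515.8,-235.8,115,0.09 turn -0.066 shift [157.3 -55.6  11.4] rows 5 each [31.5, -11.1, 2.3]
515.8,-235.8,16,0.09 turn -0.000 shift [ 0.  0. 99.] rows 3 each [0.0, 0.0, 33.0]
515.8,-235.8,165,0.1 turn -0.010 shift [   0.    0. -149.] rows 4 each [0.0, 0.0, -37.2]
651.8,-129.6,165,0.1 turn -0.000 shift [ 92.1 145.9  -0. ] rows 5 each [18.4, 29.2, -0.0]
```

Emit:
step_arm(
  rot=[
    [0,0,-0.066],
    [0,0,0],
    [0,0,0],
    [0,0,0],
    [0,0,0],
    [0,0,0],
    [0,0,0],
    [0,0,0],
    [0,0,0],
  ],
  delta_pos=[
    [0,0,0],
    [31.5,-11.1,2.3],
    [31.5,-11.1,2.3],
    [31.5,-11.1,2.3],
    [31.5,-11.1,2.3],
    [31.5,-11.1,2.3],
    [0,0,0],
    [0,0,0],
    [0,0,0],
  ],
  fingers=[65,65,65,65,65,65,65,65,65],
)

```text
time: 26.2
eef_pos: [515.8, -235.8, 113.7]
orientation: [2.119, 2.319, -0.0]
force: [0.4, -0.1, 0.1]
grip_width: 65.3
```

Emit:
step_arm(
  rot=[
    [0,0,0],
    [0,0,0],
    [0,0,0],
    [0,0,0],
    [0,0,0],
    [0,0,0],
    [0,0,0],
    [0,0,0],
    [0,0,0],
    [0,0,0],
    [0,0,0],
    [0,0,0],
  ],
  delta_pos=[
    [0,0,40],
    [0,0,35],
    [0,0,20],
    [0,0,4],
    [0,0,0],
    [0,0,0],
    [0,0,0],
    [0,0,-10],
    [0,0,-40],
    [0,0,-50],
    [0,0,-49],
    [0,0,0],
  ],
  fingers=[65,65,65,65,0,0,0,0,0,0,0,0],
)

```text
time: 27.4
eef_pos: [519.0, -237.3, 171.8]
orientation: [2.111, 2.311, 0.003]
force: [1.3, -0.6, -5.4]
grip_width: 37.3
```

Emit:
step_arm(
  rot=[
    [0,0,-0.01],
    [0,0,0],
    [0,0,0],
    [0,0,0],
    [0,0,0],
    [0,0,0],
    [0,0,0],
    [0,0,0],
    [0,0,0],
  ],
  delta_pos=[
    [0,0,0],
    [18.4,29.2,0],
    [18.4,29.2,0],
    [18.4,29.2,0],
    [18.4,29.2,0],
    [18.4,29.2,0],
    [0,0,0],
    [0,0,0],
    [0,0,0],
  ],
  fingers=[0,0,0,0,0,0,0,0,0],
)

```text
time: 28.3
eef_pos: [650.1, -129.2, 162.5]
orientation: [-2.106, -2.328, 0.003]
force: [-0.9, 0.2, -6.5]
grip_width: 37.1
```

```bash
python3 g.py 651.8,-129.6,94,0.1
```

```text
t 28.3 pos [ 650.1 -129.2  162.5] yaw 0.100 z-axis [-0.003  0.001 -1.   ] F [-0.9  0.2 -6.5] w 37.1 j1 -0.31 j6 -0.41
651.8,-129.6,94,0.1 turn -0.000 shift [-0.6  1.7 68.5] rows 2 each [-0.3, 0.8, 34.3]
```

Emit:
step_arm(
  rot=[
    [0,0,0],
    [0,0,0],
    [0,0,0],
    [0,0,0],
    [0,0,0],
    [0,0,0],
    [0,0,0],
    [0,0,0],
  ],
  delta_pos=[
    [-0.6,1.7,25],
    [0,0,20],
    [0,0,6],
    [0,0,6],
    [0,0,6],
    [0,0,6],
    [0,0,3.5],
    [0,0,0],
  ],
  fingers=[0,0,0,0,0,0,0,0],
)

```text
time: 29.1
eef_pos: [653.7, -129.7, 91.7]
orientation: [2.107, 2.329, 0.0]
force: [-0.5, -1.2, -2.5]
grip_width: 37.1
```

Emit:
step_arm(
  rot=[
    [0,0,0],
    [0,0,0],
    [0,0,0],
    [0,0,0],
    [0,0,0],
    [0,0,0],
    [0,0,0],
    [0,0,0],
    [0,0,0],
    [0,0,0],
    [0,0,0],
    [0,0,0],
  ],
  delta_pos=[
    [0,0,0],
    [0,0,-7],
    [0,0,-25],
    [0,0,-30],
    [0,0,-5],
    [0,0,0],
    [0,0,0],
    [0,0,0],
    [0,0,0],
    [0,0,0],
    [0,0,0],
    [0,0,0],
  ],
  fingers=[55,58,58,58,58,58,58,58,58,58,58,58],
)

```text
time: 30.3
eef_pos: [653.3, -129.4, 158.4]
orientation: [-2.107, -2.33, 0.0]
force: [-0.5, 0.6, -0.4]
grip_width: 57.9
```

Run:
```python
from h import *
import g;g.cur()
b=snapshot("side")[150:370,190:440]
cv2.imwrite("pics/s4.png",cv2.resize(b[:,:,::-1],None,fx=2.5,fy=2.5))
```

```text
t 30.3 pos [ 653.3 -129.4  158.4] yaw 0.100 z-axis [-0.  0. -1.] F [-0.5  0.6 -0.4] w 57.9 j1 -0.31 j6 -0.41
```

View pics/s4.png

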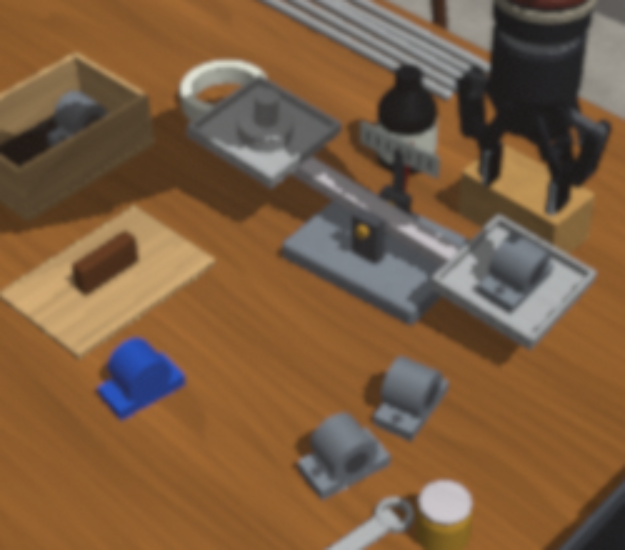

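Iron again: the left pan is up and the right pan down, and housing 1 stands in the box. This one goes to the second box slot.

Emit:
step_arm(
  rot=[
    [0,0.1,0],
    [0,0,0],
    [0,0,0],
    [0,0,0],
    [0,0,0],
    [0,0,0],
    [0,0,0],
    [0,0,0],
    [0,0,0],
  ],
  delta_pos=[
    [0,0,0],
    [-3,0,24],
    [-3,0,24],
    [-3,0,23],
    [-1.2,0,10.8],
    [0,0,0],
    [0,0,0],
    [0,0,0],
    [0,0,0],
  ],
  fingers=[58,58,58,58,58,58,0,0,0],
)

```text
time: 31.25
eef_pos: [654.4, -131.9, 77.6]
orientation: [-2.058, -2.275, -0.104]
force: [0.3, -2.0, 1.8]
grip_width: 36.7
```

Emit:
step_arm(
  rot=[
    [0,0,0],
    [0,0,0],
    [0,0,0],
    [0,0,0],
    [0,-0.1,0],
    [0,0,0],
    [0,0,0],
  ],
  delta_pos=[
    [0,0,-10],
    [0,0,-30],
    [0,0,-40],
    [0,0,-32],
    [0,0,0],
    [0,0,0],
    [0,0,0],
  ],
  fingers=[0,0,0,0,0,0,0],
)

```text
time: 31.95
eef_pos: [653.7, -141.3, 187.1]
orientation: [-2.103, -2.329, -0.001]
force: [0.1, -0.3, -6.6]
grip_width: 36.8
```

```bash
python3 g.py 477,384.5,185,0.022
```

```text
t 31.9 pos [ 653.7 -141.3  187.1] yaw 0.102 z-axis [-0.002  0.003 -1.   ] F [ 0.1 -0.3 -6.6] w 36.8 j1 -0.32 j6 -0.42
477,384.5,185,0.022 turn 0.080 shift [ 529.5 -165.1    2.1] rows 14 each [37.8, -11.8, 0.2]
```

Emit:
step_arm(
  rot=[
    [0,0,0.08],
    [0,0,0],
    [0,0,0],
    [0,0,0],
    [0,0,0],
    [0,0,0],
    [0,0,0],
    [0,0,0],
    [0,0,0],
    [0,0,0],
    [0,0,0],
    [0,0,0],
  ],
  delta_pos=[
    [0,0,0],
    [37.8,-11.8,0],
    [37.8,-11.8,0],
    [37.8,-11.8,0],
    [37.8,-11.8,0],
    [37.8,-11.8,0],
    [37.8,-11.8,0],
    [37.8,-11.8,0],
    [37.8,-11.8,0],
    [37.8,-11.8,0],
    [37.8,-11.8,0],
    [37.8,-11.8,0],
  ],
  fingers=[0,0,0,0,0,0,0,0,0,0,0,0],
)

```text
time: 33.15
eef_pos: [515.1, 271.5, 186.5]
orientation: [-2.197, -2.241, 0.004]
force: [0.5, -0.1, -5.8]
grip_width: 36.7
```

Emit:
step_arm(
  rot=[
    [0,0,0],
    [0,0,0],
    [0,0,0],
    [0,0,0],
    [0,0,0],
    [0,0,0],
  ],
  delta_pos=[
    [37.8,-11.8,0],
    [37.8,-11.8,0],
    [37.8,-11.8,0],
    [0,0,0],
    [0,0,0],
    [0,0,0],
  ],
  fingers=[0,0,0,0,0,0],
)

```text
time: 33.75
eef_pos: [478.7, 382.3, 186.7]
orientation: [-2.199, -2.242, 0.003]
force: [-0.2, -0.2, -6.6]
grip_width: 37.0
```

```bash
python3 g.py 477,384.5,26,0.022
python3 - <<'E'
from h import *
ims={n:snapshot(n) for n in("side","top")}
for n in ims:
  for smax,vmin in((70,60),(70,75)):
    print(n,smax,vmin,*fit(HOUS,(553,386),9,ims,(n,),rad=50,smax=smax,vmin=vmin))
E
```

```text
t 33.8 pos [478.7 382.3 186.7] yaw 0.019 z-axis [-0.002 -0.001 -1.   ] F [-0.2 -0.2 -6.6] w 37.0 j1 0.55 j6 0.53
477,384.5,26,0.022 turn -0.003 shift [  2.3  -1.6 160.7] rows 5 each [0.5, -0.3, 32.1]
side 70 60 [5.59229297e+02 3.95227316e+02 2.51903103e-01] 0.4207060063224447
side 70 75 [5.57793781e+02 3.89394566e+02 1.29218797e-01] 0.5154532522953575
top 70 60 [ 5.53228978e+02  3.85025972e+02 -1.58462927e-02] 0.2637475412640041
top 70 75 [5.53095378e+02 3.84503256e+02 2.76401493e-02] 0.22279056550156295
```

Emit:
step_arm(
  rot=[
    [0,0,0],
    [0,0,0],
    [0,0,0],
    [0,0,0],
    [0,0,0],
    [0,0,0],
    [0,0,0],
    [0,0,0],
    [0,0,0],
  ],
  delta_pos=[
    [2.3,-3.6,30],
    [0,0,40],
    [0,0,40],
    [0,0,28],
    [0,0,13],
    [0,0,8],
    [0,0,3],
    [0,0,0],
    [0,0,0],
  ],
  fingers=[0,0,0,0,0,0,0,0,0],
)

```text
time: 34.75
eef_pos: [474.6, 384.0, 29.8]
orientation: [2.199, 2.242, -0.002]
force: [-15.4, -12.9, 32.1]
grip_width: 36.6
```

Emit:
step_arm(
  rot=[
    [0,0,0],
    [0,0,0],
    [0,0,0],
    [0,0,0],
    [0,0,0],
    [0,0,0],
    [0,0,0],
    [0,0,0],
  ],
  delta_pos=[
    [0,0,0],
    [0,0,-3],
    [0,0,-30],
    [0,0,-40],
    [0,0,-40],
    [0,0,-40],
    [0,0,0],
    [0,0,0],
  ],
  fingers=[58,58,58,58,58,58,58,58],
)

```text
time: 35.55
eef_pos: [476.4, 386.1, 180.6]
orientation: [2.199, 2.243, 0.006]
force: [0.4, 0.1, -1.1]
grip_width: 57.3
```

```bash
python3 look.py 2 5; python3 g.py 513.3,-132.2,115,0.23 513.3,-132.2,16,0.23 513.3,-132.2,165,0.1 651.8,-129.6,165,0.1
```

```text
t 35.5 pos [476.4 386.1 180.6] yaw 0.020 z-axis [ 0.004  0.002 -1.   ] F [ 0.4  0.1 -1.1] w 57.3 j1 0.56 j6 0.54
2 ('top',) [ 5.1247e+02 -1.3238e+02  2.2000e-01] 0.04
2 ('side',) [ 5.1458e+02 -1.3184e+02  2.4000e-01] 0.1
2 ('top', 'side') [ 5.1302e+02 -1.3221e+02  2.3000e-01] 0.07
5 ('top',) [ 4.2200e+02 -1.3539e+02 -2.3000e-01] 0.13
5 ('side',) [ 4.2444e+02 -1.3581e+02 -2.3000e-01] 0.16
5 ('top', 'side') [ 4.2266e+02 -1.3576e+02 -2.3000e-01] 0.16
t 35.6 pos [475.  385.3 178.1] yaw 0.020 z-axis [-0. -0. -1.] F [-0.1  0.3 -1. ] w 58.3 j1 0.56 j6 0.54
513.3,-132.2,115,0.23 turn -0.210 shift [-512.6  -80.7   63.1] rows 14 each [-36.6, -5.8, 4.5]
513.3,-132.2,16,0.23 turn -0.000 shift [ 0.  0. 99.] rows 3 each [0.0, 0.0, 33.0]
513.3,-132.2,165,0.1 turn 0.130 shift [   0.    0. -149.] rows 4 each [0.0, 0.0, -37.2]
651.8,-129.6,165,0.1 turn -0.000 shift [-11.2 138.1  -0. ] rows 4 each [-2.8, 34.5, -0.0]
```

Run:
```python
from h import *
ims={n:snapshot(n) for n in("side","top")}
for p0 in((553,386),(475,384.5)):
    print(fit(HOUS,p0,9,ims,("top",),rad=45,vmin=75))
a=cv2.resize(ims["top"][195:290,130:230],None,fx=4,fy=4,interpolation=2);b=cv2.resize(ims["side"][165:260,155:255],None,fx=4,fy=4,interpolation=2)
cv2.imwrite("pics/b1.png",np.hstack([a,b])[:,:,::-1])
```

```text
(array([5.53919528e+02, 3.84484377e+02, 2.02608640e-02]), np.float64(0.24808308259730172))
(array([4.74558920e+02, 3.82614775e+02, 2.43059730e-02]), np.float64(0.18777732956837434))
```

View pics/b1.png

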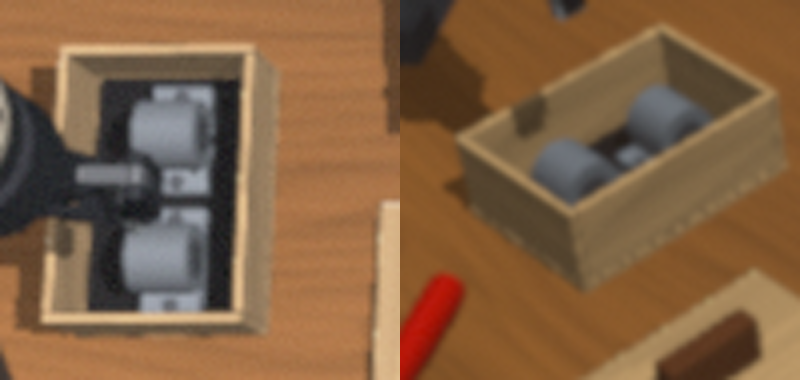

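Both iron housings stand flat in the box with a gap between them. Next is housing 2.

Emit:
step_arm(
  rot=[
    [0,0,-0.105],
    [0,0,-0.105],
    [0,0,0],
    [0,0,0],
    [0,0,0],
    [0,0,0],
    [0,0,0],
    [0,0,0],
    [0,0,0],
    [0,0,0],
    [0,0,0],
    [0,0,0],
  ],
  delta_pos=[
    [0,0,0],
    [0,0,0],
    [-36.6,-5.8,4.5],
    [-36.6,-5.8,4.5],
    [-36.6,-5.8,4.5],
    [-36.6,-5.8,4.5],
    [-36.6,-5.8,4.5],
    [-36.6,-5.8,4.5],
    [-36.6,-5.8,4.5],
    [-36.6,-5.8,4.5],
    [-36.6,-5.8,4.5],
    [-36.6,-5.8,4.5],
  ],
  fingers=[65,65,65,65,65,65,65,65,65,65,65,65],
)

```text
time: 36.95
eef_pos: [501.5, 14.5, 132.6]
orientation: [-1.951, -2.461, 0.001]
force: [0.1, -0.5, -0.1]
grip_width: 64.9
```

Emit:
step_arm(
  rot=[
    [0,0,0],
    [0,0,0],
    [0,0,0],
    [0,0,0],
    [0,0,0],
    [0,0,0],
    [0,0,0],
  ],
  delta_pos=[
    [-36.6,-5.8,4.5],
    [-36.6,-5.8,4.5],
    [-36.6,-5.8,4.5],
    [-36.6,-5.8,4.5],
    [0,0,0],
    [0,0,0],
    [0,0,0],
  ],
  fingers=[65,65,65,65,65,65,65],
)

```text
time: 37.65
eef_pos: [512.5, -131.0, 115.1]
orientation: [-1.95, -2.461, 0.0]
force: [-0.4, 0.8, 0.1]
grip_width: 65.2
```

```bash
python3 g.py 513.3,-132.2,16,0.23
```

```text
t 37.6 pos [ 512.5 -131.   115.1] yaw 0.231 z-axis [-0.001  0.001 -1.   ] F [-0.4  0.8  0.1] w 65.2 j1 -0.39 j6 -0.62
513.3,-132.2,16,0.23 turn 0.001 shift [-1.3  0.5 99.1] rows 3 each [-0.4, 0.2, 33.0]
```

Emit:
step_arm(
  rot=[
    [0,0,0],
    [0,0,0],
    [0,0,0],
    [0,0,0],
    [0,0,0],
    [0,0,0],
    [0,0,0],
    [0,0,0],
    [0,0,0],
    [0,0,0],
    [0,0,0],
    [0,0,0.13],
  ],
  delta_pos=[
    [-1.3,0.5,40],
    [0,0,35],
    [0,0,20],
    [0,0,4],
    [0,0,0],
    [0,0,0],
    [0,0,0],
    [0,0,-10],
    [0,0,-40],
    [0,0,-50],
    [0,0,-49],
    [0,0,0],
  ],
  fingers=[65,65,65,65,0,0,0,0,0,0,0,0],
)

```text
time: 38.85
eef_pos: [517.5, -134.6, 173.4]
orientation: [2.101, 2.321, 0.006]
force: [1.1, 0.6, -1.7]
grip_width: 37.3
```

Emit:
step_arm(
  rot=[
    [0,0,0],
    [0,0,0],
    [0,0,0],
    [0,0,0],
    [0,0,0],
    [0,0,0],
    [0,0,0],
  ],
  delta_pos=[
    [-2.8,34.5,0],
    [-2.8,34.5,0],
    [-2.8,34.5,0],
    [-2.8,34.5,0],
    [0,0,0],
    [0,0,0],
    [0,0,0],
  ],
  fingers=[0,0,0,0,0,0,0],
)

```text
time: 39.55
eef_pos: [651.4, -130.4, 166.2]
orientation: [-2.107, -2.33, 0.0]
force: [-0.6, 0.5, -1.5]
grip_width: 37.1
```

```bash
python3 g.py 651.8,-129.6,95,0.1
```

```text
t 39.5 pos [ 651.4 -130.4  166.2] yaw 0.100 z-axis [-0.  0. -1.] F [-0.6  0.5 -1.5] w 37.1 j1 -0.31 j6 -0.41
651.8,-129.6,95,0.1 turn 0.000 shift [ 0.7  0.5 71.2] rows 2 each [0.4, 0.2, 35.6]
```

Emit:
step_arm(
  rot=[
    [0,0,0],
    [0,0,0],
    [0,0,0],
    [0,0,0],
    [0,0,0],
    [0,0,0],
    [0,0,0],
    [0,0,0],
  ],
  delta_pos=[
    [0.7,0.5,25],
    [0,0,20],
    [0,0,6],
    [0,0,6],
    [0,0,6],
    [0,0,6],
    [0,0,2],
    [0,0,0],
  ],
  fingers=[0,0,0,0,0,0,0,0],
)

```text
time: 40.35
eef_pos: [653.0, -130.0, 94.8]
orientation: [2.107, 2.329, 0.0]
force: [-0.0, -2.1, 0.8]
grip_width: 37.1
```

Emit:
step_arm(
  rot=[
    [0,0,0],
    [0,0,0],
    [0,0,0],
    [0,0,0],
    [0,0,0],
    [0,0,0],
    [0,0,0],
    [0,0,0],
    [0,0,0],
    [0,0,0],
    [0,0,0],
    [0,0,0],
  ],
  delta_pos=[
    [0,0,0],
    [0,0,-10],
    [0,0,-25],
    [0,0,-30],
    [0,0,-5],
    [0,0,0],
    [0,0,0],
    [0,0,0],
    [0,0,0],
    [0,0,0],
    [0,0,0],
    [0,0,0],
  ],
  fingers=[55,58,58,58,58,58,58,58,58,58,58,58],
)

```text
time: 41.55
eef_pos: [652.6, -129.7, 164.4]
orientation: [-2.107, -2.33, 0.0]
force: [0.2, 0.4, -0.0]
grip_width: 57.8
```

Run:
```python
from h import *
import g;g.cur()
b=snapshot("side")[150:370,190:440]
cv2.imwrite("pics/s5.png",cv2.resize(b[:,:,::-1],None,fx=2.5,fy=2.5))
```

```text
t 41.5 pos [ 652.6 -129.7  164.4] yaw 0.100 z-axis [-0.  0. -1.] F [ 0.2  0.4 -0. ] w 57.8 j1 -0.31 j6 -0.41
```

View pics/s5.png

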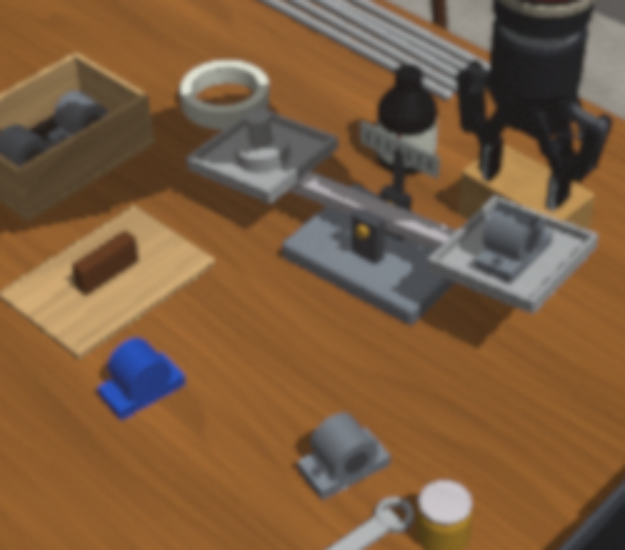

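Aluminium: the left pan hangs lower. It goes to the middle of the tray.

Emit:
step_arm(
  rot=[
    [0,-0.1,0],
    [0,0,0],
    [0,0,0],
    [0,0,0],
    [0,0,0],
    [0,0,0],
    [0,0,0],
    [0,0,0],
  ],
  delta_pos=[
    [0,0,0],
    [3,0,24],
    [3,0,24],
    [1.4,0,11],
    [0,0,0],
    [0,0,0],
    [0,0,0],
    [0,0,0],
  ],
  fingers=[58,58,58,58,58,0,0,0],
)

```text
time: 42.4
eef_pos: [653.3, -128.5, 106.3]
orientation: [2.056, 2.272, -0.101]
force: [0.9, -0.2, -0.1]
grip_width: 37.4
```

Emit:
step_arm(
  rot=[
    [0,0,0],
    [0,0,0],
    [0,0,0],
    [0,0.1,0],
    [0,0,0],
    [0,0,0],
  ],
  delta_pos=[
    [0,0,-10],
    [0,0,-35],
    [0,0,-40],
    [0,0,0],
    [0,0,0],
    [0,0,0],
  ],
  fingers=[0,0,0,0,0,0],
)

```text
time: 43.0
eef_pos: [651.2, -120.5, 189.4]
orientation: [2.109, 2.328, -0.003]
force: [-0.7, 0.8, -2.9]
grip_width: 37.4
```

```bash
python3 g.py 507.5,-387,180,0.023
```

```text
t 43.0 pos [ 651.2 -120.5  189.4] yaw 0.099 z-axis [-0.001 -0.002 -1.   ] F [-0.7  0.8 -2.9] w 37.4 j1 -0.29 j6 -0.39
507.5,-387,180,0.023 turn 0.076 shift [-263.1 -149.8    9.4] rows 8 each [-32.9, -18.7, 1.2]
```

Emit:
step_arm(
  rot=[
    [0,0,0.076],
    [0,0,0],
    [0,0,0],
    [0,0,0],
    [0,0,0],
    [0,0,0],
    [0,0,0],
    [0,0,0],
    [0,0,0],
    [0,0,0],
    [0,0,0],
    [0,0,0],
  ],
  delta_pos=[
    [0,0,0],
    [-32.9,-18.7,1.2],
    [-32.9,-18.7,1.2],
    [-32.9,-18.7,1.2],
    [-32.9,-18.7,1.2],
    [-32.9,-18.7,1.2],
    [-32.9,-18.7,1.2],
    [-32.9,-18.7,1.2],
    [-32.9,-18.7,1.2],
    [0,0,0],
    [0,0,0],
    [0,0,0],
  ],
  fingers=[0,0,0,0,0,0,0,0,0,0,0,0],
)

```text
time: 44.2
eef_pos: [508.6, -385.3, 179.6]
orientation: [-2.193, -2.248, 0.001]
force: [-0.3, 0.8, -2.0]
grip_width: 37.1
```

```bash
python3 g.py 507.5,-387,27,0.023
python3 - <<'E'
from h import *
ims={"top":snapshot("top"),"side":snapshot("side")}
for n in ims: print(fit(HOUS,(585,-385.5),9,ims,(n,),rad=45,vmin=75))
E
```

```text
t 44.2 pos [ 508.6 -385.3  179.6] yaw 0.025 z-axis [-0.001  0.    -1.   ] F [-0.3  0.8 -2. ] w 37.1 j1 -0.76 j6 -0.79
507.5,-387,27,0.023 turn 0.002 shift [ -1.7  -1.1 152.6] rows 4 each [-0.4, -0.3, 38.2]
(array([ 5.85692953e+02, -3.90514302e+02, -5.63180441e-04]), np.float64(0.2534435261707989))
(array([ 5.89515785e+02, -3.89128603e+02,  1.75699254e-02]), np.float64(0.2668539325842697))
```

Emit:
step_arm(
  rot=[
    [0,0,0],
    [0,0,0],
    [0,0,0],
    [0,0,0],
    [0,0,0],
    [0,0,0],
    [0,0,0],
    [0,0,0],
    [0,0,0],
  ],
  delta_pos=[
    [-1.7,-1.1,35],
    [0,0,40],
    [0,0,40],
    [0,0,20],
    [0,0,9],
    [0,0,7],
    [0,0,1.5],
    [0,0,0],
    [0,0,0],
  ],
  fingers=[0,0,0,0,0,0,0,0,0],
)

```text
time: 45.2
eef_pos: [508.1, -388.8, 28.8]
orientation: [2.193, 2.247, 0.0]
force: [-0.7, -0.1, -1.3]
grip_width: 37.1
```

Emit:
step_arm(
  rot=[
    [0,0,0],
    [0,0,0],
    [0,0,0],
    [0,0,0],
    [0,0,0],
    [0,0,0],
    [0,0,0],
  ],
  delta_pos=[
    [0,0,0],
    [0,0,-3],
    [0,0,-27],
    [0,0,-40],
    [0,0,-30],
    [0,0,0],
    [0,0,0],
  ],
  fingers=[58,58,58,58,58,58,58],
)

```text
time: 45.9
eef_pos: [507.9, -388.7, 128.8]
orientation: [2.193, 2.247, 0.0]
force: [-0.2, -0.5, -1.2]
grip_width: 58.0
```

```bash
python3 look.py 5; python3 g.py 423,-135.7,115,-0.23 423,-135.7,16,-0.23 423,-135.7,165,0.1 651.8,-129.6,165,0.1
```

```text
t 45.9 pos [ 507.9 -388.7  128.8] yaw 0.024 z-axis [ 0.002 -0.002 -1.   ] F [-0.2 -0.5 -1.2] w 58.0 j1 -0.77 j6 -0.79
5 ('top',) [ 4.224e+02 -1.357e+02 -3.400e-01] 1.0
5 ('side',) [ 4.2503e+02 -1.3572e+02 -2.1000e-01] 0.05
5 ('top', 'side') [ 4.2503e+02 -1.3572e+02 -2.1000e-01] 0.52
t 46.0 pos [ 506.9 -387.8  126.9] yaw 0.024 z-axis [-0.001  0.001 -1.   ] F [-0.1  0.1 -0.4] w 58.2 j1 -0.77 j6 -0.79
423,-135.7,115,-0.23 turn 0.254 shift [ 226.4 -139.2   11.9] rows 7 each [32.3, -19.9, 1.7]
423,-135.7,16,-0.23 turn -0.000 shift [ 0.  0. 99.] rows 3 each [0.0, 0.0, 33.0]
423,-135.7,165,0.1 turn -0.330 shift [   0.    0. -149.] rows 4 each [0.0, 0.0, -37.2]
651.8,-129.6,165,0.1 turn -0.000 shift [-16.8 228.3  -0. ] rows 6 each [-2.8, 38.0, -0.0]
```

Emit:
step_arm(
  rot=[
    [0,0,0.127],
    [0,0,0.127],
    [0,0,0],
    [0,0,0],
    [0,0,0],
    [0,0,0],
    [0,0,0],
    [0,0,0],
    [0,0,0],
    [0,0,0],
    [0,0,0],
    [0,0,0],
  ],
  delta_pos=[
    [0,0,0],
    [0,0,0],
    [32.3,-19.9,1.7],
    [32.3,-19.9,1.7],
    [32.3,-19.9,1.7],
    [32.3,-19.9,1.7],
    [32.3,-19.9,1.7],
    [32.3,-19.9,1.7],
    [32.3,-19.9,1.7],
    [0,0,0],
    [0,0,0],
    [0,0,0],
  ],
  fingers=[52,52,52,52,52,52,52,52,52,52,52,52],
)

```text
time: 47.2
eef_pos: [423.6, -137.0, 115.5]
orientation: [2.462, 1.952, -0.0]
force: [0.5, -0.8, -0.3]
grip_width: 52.1
```

```bash
python3 g.py 423,-135.7,16,-0.23
```

```text
t 47.2 pos [ 423.6 -137.   115.5] yaw -0.230 z-axis [ 0. -0. -1.] F [ 0.5 -0.8 -0.3] w 52.1 j1 -0.48 j6 -0.25
423,-135.7,16,-0.23 turn -0.000 shift [ 1.1 -0.9 99.5] rows 3 each [0.4, -0.3, 33.2]
```

Emit:
step_arm(
  rot=[
    [0,0,0],
    [0,0,0],
    [0,0,0],
    [0,0,0],
    [0,0,0],
    [0,0,0],
    [0,0,0],
    [0,0,0],
    [0,0,0],
    [0,0,0],
    [0,0,0],
    [0,0,0],
  ],
  delta_pos=[
    [1.1,-0.9,40],
    [0,0,35],
    [0,0,20],
    [0,0,4.5],
    [0,0,0],
    [0,0,0],
    [0,0,0],
    [0,0,-10],
    [0,0,-40],
    [0,0,-50],
    [0,0,-49],
    [0,0,0],
  ],
  fingers=[52,52,52,52,0,0,0,0,0,0,0,0],
)

```text
time: 48.4
eef_pos: [426.1, -136.7, 172.2]
orientation: [2.453, 1.946, 0.007]
force: [0.1, 0.2, -2.4]
grip_width: 37.1
```

Emit:
step_arm(
  rot=[
    [0,0,-0.11],
    [0,0,-0.11],
    [0,0,-0.11],
    [0,0,0],
    [0,0,0],
    [0,0,0],
    [0,0,0],
    [0,0,0],
    [0,0,0],
    [0,0,0],
    [0,0,0],
    [0,0,0],
  ],
  delta_pos=[
    [0,0,0],
    [0,0,0],
    [0,0,0],
    [-2.8,38,0],
    [-2.8,38,0],
    [-2.8,38,0],
    [-2.8,38,0],
    [-2.8,38,0],
    [-2.8,38,0],
    [0,0,0],
    [0,0,0],
    [0,0,0],
  ],
  fingers=[0,0,0,0,0,0,0,0,0,0,0,0],
)

```text
time: 49.6
eef_pos: [650.1, -128.8, 165.2]
orientation: [-2.107, -2.329, 0.001]
force: [-0.5, 0.6, -1.7]
grip_width: 37.0
```

```bash
python3 g.py 651.8,-129.6,95,0.1
```

```text
t 49.6 pos [ 650.1 -128.8  165.2] yaw 0.100 z-axis [-0.001  0.    -1.   ] F [-0.5  0.6 -1.7] w 37.0 j1 -0.31 j6 -0.41
651.8,-129.6,95,0.1 turn 0.000 shift [-0.9  1.6 70.2] rows 2 each [-0.5, 0.8, 35.1]
```

Emit:
step_arm(
  rot=[
    [0,0,0],
    [0,0,0],
    [0,0,0],
    [0,0,0],
    [0,0,0],
    [0,0,0],
    [0,0,0],
    [0,0,0],
  ],
  delta_pos=[
    [-0.9,1.6,25],
    [0,0,20],
    [0,0,6],
    [0,0,6],
    [0,0,6],
    [0,0,6],
    [0,0,1],
    [0,0,0],
  ],
  fingers=[0,0,0,0,0,0,0,0],
)

```text
time: 50.4
eef_pos: [653.1, -129.9, 95.6]
orientation: [2.107, 2.329, 0.0]
force: [0.2, -1.7, 0.9]
grip_width: 37.0
```

Emit:
step_arm(
  rot=[
    [0,0,0],
    [0,0,0],
    [0,0,0],
    [0,0,0],
    [0,0,0],
    [0,0,0],
    [0,0,0],
    [0,0,0],
    [0,0,0],
    [0,0,0],
    [0,0,0],
    [0,0,0],
  ],
  delta_pos=[
    [0,0,0],
    [0,0,-10],
    [0,0,-25],
    [0,0,-30],
    [0,0,-5],
    [0,0,0],
    [0,0,0],
    [0,0,0],
    [0,0,0],
    [0,0,0],
    [0,0,0],
    [0,0,0],
  ],
  fingers=[55,58,58,58,58,58,58,58,58,58,58,58],
)

```text
time: 51.6
eef_pos: [652.8, -129.7, 165.1]
orientation: [-2.107, -2.33, 0.0]
force: [-0.0, 0.3, 1.0]
grip_width: 57.7
```

Run:
```python
from h import *
import g;g.cur()
b=snapshot("side")[150:450,180:520]
cv2.imwrite("pics/s6.png",cv2.resize(b[:,:,::-1],None,fx=2,fy=2))
```

```text
t 51.6 pos [ 652.8 -129.7  165.1] yaw 0.100 z-axis [-0.  0. -1.] F [-0.   0.3  1. ] w 57.7 j1 -0.31 j6 -0.41
```

View pics/s6.png

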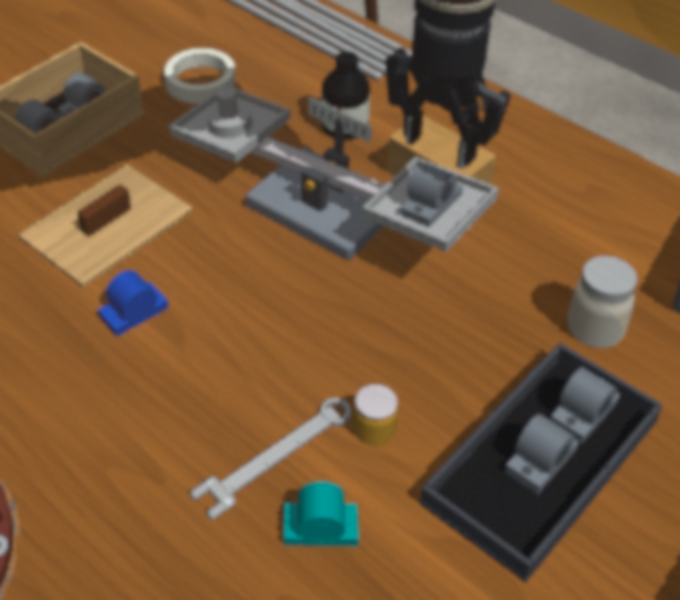

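Aluminium. Two housings stand in the tray and its near slot is free, so this one goes there at about x 431.

Emit:
step_arm(
  rot=[
    [0,-0.1,0],
    [0,0,0],
    [0,0,0],
    [0,0,0],
    [0,0,0],
    [0,0,0],
    [0,0,0],
    [0,0,0],
  ],
  delta_pos=[
    [0,0,0],
    [3,0,24],
    [3,0,24],
    [1.4,0,11.5],
    [0,0,0],
    [0,0,0],
    [0,0,0],
    [0,0,0],
  ],
  fingers=[58,58,58,58,58,0,0,0],
)

```text
time: 52.45
eef_pos: [653.5, -128.6, 106.5]
orientation: [2.056, 2.272, -0.101]
force: [0.5, 0.2, 0.6]
grip_width: 37.1
```

Emit:
step_arm(
  rot=[
    [0,0,0],
    [0,0,0],
    [0,0,0],
    [0,0.1,0],
    [0,0,0],
    [0,0,0],
  ],
  delta_pos=[
    [0,0,-10],
    [0,0,-35],
    [0,0,-40],
    [0,0,0],
    [0,0,0],
    [0,0,0],
  ],
  fingers=[0,0,0,0,0,0],
)

```text
time: 53.05
eef_pos: [651.4, -120.6, 189.5]
orientation: [2.109, 2.328, -0.003]
force: [-0.5, 0.1, -3.0]
grip_width: 37.1
```

```bash
python3 g.py 431.5,-388.5,180,0.023
```

```text
t 53.0 pos [ 651.4 -120.6  189.5] yaw 0.099 z-axis [-0.001 -0.002 -1.   ] F [-0.5  0.1 -3. ] w 37.1 j1 -0.29 j6 -0.39
431.5,-388.5,180,0.023 turn 0.076 shift [-262.8 -226.     9.5] rows 9 each [-29.2, -25.1, 1.1]
```

Emit:
step_arm(
  rot=[
    [0,0,0.076],
    [0,0,0],
    [0,0,0],
    [0,0,0],
    [0,0,0],
    [0,0,0],
    [0,0,0],
    [0,0,0],
    [0,0,0],
    [0,0,0],
    [0,0,0],
    [0,0,0],
  ],
  delta_pos=[
    [0,0,0],
    [-29.2,-25.1,1.1],
    [-29.2,-25.1,1.1],
    [-29.2,-25.1,1.1],
    [-29.2,-25.1,1.1],
    [-29.2,-25.1,1.1],
    [-29.2,-25.1,1.1],
    [-29.2,-25.1,1.1],
    [-29.2,-25.1,1.1],
    [-29.2,-25.1,1.1],
    [0,0,0],
    [0,0,0],
  ],
  fingers=[0,0,0,0,0,0,0,0,0,0,0,0],
)

```text
time: 54.25
eef_pos: [431.6, -387.7, 179.2]
orientation: [-2.195, -2.246, 0.001]
force: [0.4, 0.2, -2.1]
grip_width: 37.2
```

```bash
python3 g.py 431.5,-388.5,27,0.023
python3 - <<'E'
from h import *
ims={"top":snapshot("top"),"side":snapshot("side")}
for n in ims:
  for x in (585,507): print(fit(HOUS,(x,-387),9,ims,(n,),rad=42,vmin=85))
E
```

```text
t 54.2 pos [ 431.6 -387.7  179.2] yaw 0.023 z-axis [-0.002  0.    -1.   ] F [ 0.4  0.2 -2.1] w 37.2 j1 -0.86 j6 -0.88
431.5,-388.5,27,0.023 turn -0.000 shift [-8.000e-01 -1.000e-01  1.522e+02] rows 4 each [-0.2, -0.0, 38.1]
(array([ 5.85534003e+02, -3.90443829e+02,  1.65866967e-02]), np.float64(0.19332627118644063))
(array([ 5.07364975e+02, -3.91925932e+02,  1.39160306e-02]), np.float64(0.22471460044061686))
(array([ 5.87644924e+02, -3.89401338e+02,  2.70409833e-02]), np.float64(0.3634686346863468))
(array([ 5.14800802e+02, -3.89735966e+02,  3.36201564e-02]), np.float64(0.2683475911751463))
```

Emit:
step_arm(
  rot=[
    [0,0,0],
    [0,0,0],
    [0,0,0],
    [0,0,0],
    [0,0,0],
    [0,0,0],
  ],
  delta_pos=[
    [-0.8,1.3,35],
    [0,0,40],
    [0,0,40],
    [0,0,15],
    [0,0,0],
    [0,0,0],
  ],
  fingers=[0,0,0,0,0,0],
)

```text
time: 54.95
eef_pos: [434.3, -388.0, 50.1]
orientation: [-2.192, -2.25, 0.001]
force: [-0.2, 0.1, -1.3]
grip_width: 37.3
```

```bash
python3 g.py 433,-388.5,27,0.023
python3 - <<'E'
from h import *
a=snapshot("side")[320:440,385:515]
cv2.imwrite("pics/t1.png",cv2.resize(a[:,:,::-1],None,fx=4,fy=4,interpolation=2))
E
```

```text
t 55.0 pos [ 434.3 -388.    50.1] yaw 0.026 z-axis [-0.001 -0.    -1.   ] F [-0.2  0.1 -1.3] w 37.3 j1 -0.85 j6 -0.88
433,-388.5,27,0.023 turn 0.003 shift [-0.5 -1.3 23.1] rows 1 each [-0.5, -1.3, 23.1]
```

View pics/t1.png

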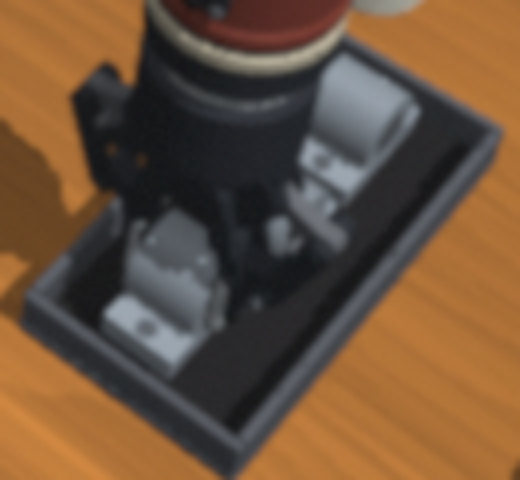

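The housing hangs clear inside the near end of the tray; I lower it and release.

Emit:
step_arm(
  rot=[
    [0,0,0],
    [0,0,0],
    [0,0,0],
    [0,0,0],
    [0,0,0],
    [0,0,0],
  ],
  delta_pos=[
    [-0.5,-1.3,8],
    [0,0,7],
    [0,0,5],
    [0,0,2],
    [0,0,0],
    [0,0,0],
  ],
  fingers=[0,0,0,0,0,0],
)

```text
time: 55.6
eef_pos: [434.1, -390.1, 28.3]
orientation: [2.191, 2.246, 0.002]
force: [5.6, 0.4, -4.5]
grip_width: 36.7
```

Emit:
step_arm(
  rot=[
    [0,0,0],
    [0,0,0],
    [0,0,0],
    [0,0,0],
    [0,0,0],
    [0,0,0],
    [0,0,0],
  ],
  delta_pos=[
    [0,0,0],
    [0,0,-3],
    [0,0,-27],
    [0,0,-40],
    [0,0,-40],
    [0,0,-40],
    [0,0,0],
  ],
  fingers=[58,58,58,58,58,58,58],
)

```text
time: 56.3
eef_pos: [434.2, -391.7, 183.8]
orientation: [2.189, 2.242, -0.002]
force: [0.2, -0.3, 0.2]
grip_width: 58.2
```

```bash
python3 g.py 429.5,191.5,180,0.02
```

```text
t 56.3 pos [ 434.2 -391.7  183.8] yaw 0.024 z-axis [ 0.005 -0.007 -1.   ] F [ 0.2 -0.3  0.2] w 58.2 j1 -0.86 j6 -0.88
429.5,191.5,180,0.02 turn 0.004 shift [583.2   7.    3.8] rows 15 each [38.9, 0.5, 0.3]
```

Emit:
step_arm(
  rot=[
    [0,0,0],
    [0,0,0],
    [0,0,0],
    [0,0,0],
    [0,0,0],
    [0,0,0],
    [0,0,0],
    [0,0,0],
    [0,0,0],
    [0,0,0],
    [0,0,0],
    [0,0,0],
  ],
  delta_pos=[
    [38.9,0.5,0],
    [38.9,0.5,0],
    [38.9,0.5,0],
    [38.9,0.5,0],
    [38.9,0.5,0],
    [38.9,0.5,0],
    [38.9,0.5,0],
    [38.9,0.5,0],
    [38.9,0.5,0],
    [38.9,0.5,0],
    [38.9,0.5,0],
    [38.9,0.5,0],
  ],
  fingers=[58,58,58,58,58,58,58,58,58,58,58,58],
)

```text
time: 57.5
eef_pos: [426.4, 78.8, 177.8]
orientation: [2.195, 2.248, -0.001]
force: [1.8, -0.4, -0.6]
grip_width: 58.1
```

Run:
```python
from h import *
import g; g.cur()
t=snapshot("top");s=snapshot("side")
a=cv2.resize(t[195:310,435:515],(400,575),interpolation=2);b=cv2.resize(s[310:440,385:515],(400,575)[:1]+(400,),interpolation=2)
b=cv2.copyMakeBorder(b,0,175,0,0,cv2.BORDER_CONSTANT)
cv2.imwrite("pics/t2.png",np.hstack([a,b])[:,:,::-1])
ims={"top":t}
for x in(585,508,433): print(fit(HOUS,(x,-387),9,ims,("top",),rad=42,vmin=85))
```

```text
t 57.5 pos [426.4  78.8 177.8] yaw 0.024 z-axis [-0. -0. -1.] F [ 1.8 -0.4 -0.6] w 58.1 j1 0.01 j6 -0.01
(array([ 5.85516658e+02, -3.90217031e+02,  2.41736677e-02]), np.float64(0.21269499731038188))
(array([ 5.07216938e+02, -3.92197888e+02,  1.98355848e-02]), np.float64(0.2723045626271433))
(array([ 4.33280308e+02, -3.93266331e+02,  1.06683583e-02]), np.float64(0.2875322759129473))
```

View pics/t2.png

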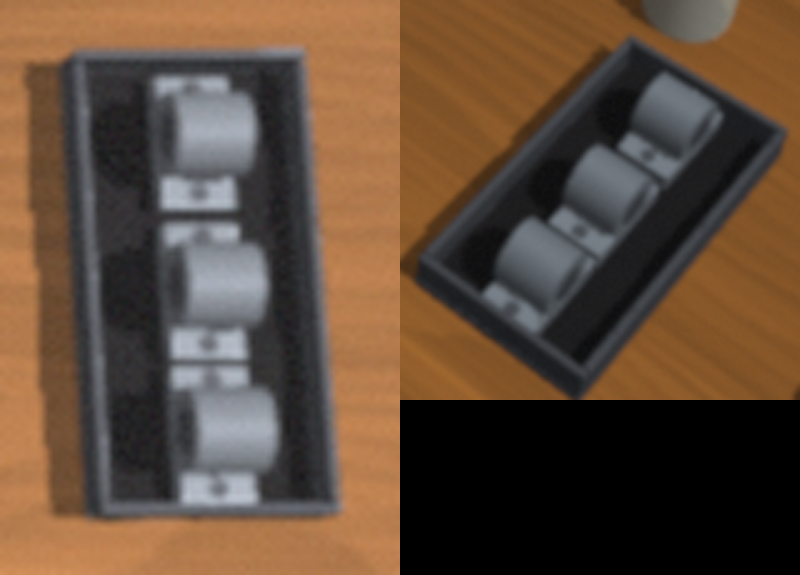

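All three aluminium housings stand flat in the tray. Now the lid.

```bash
python3 g.py 429.7,191.8,80,0.02
```

```text
t 57.6 pos [426.2  80.8 177.7] yaw 0.029 z-axis [-0.001  0.001 -1.   ] F [ 0.2 -1.3  0.1] w 57.8 j1 0.02 j6 -0.01
429.7,191.8,80,0.02 turn 0.009 shift [110.9   5.7  97.7] rows 4 each [27.7, 1.4, 24.4]
```

Emit:
step_arm(
  rot=[
    [0,0,0.009],
    [0,0,0],
    [0,0,0],
    [0,0,0],
    [0,0,0],
    [0,0,0],
    [0,0,0],
    [0,0,0],
  ],
  delta_pos=[
    [0,0,0],
    [27.7,1.4,24.4],
    [27.7,1.4,24.4],
    [27.7,1.4,24.4],
    [27.7,1.4,24.4],
    [0,0,0],
    [0,0,0],
    [0,0,0],
  ],
  fingers=[55,55,55,55,55,55,55,55],
)

```text
time: 58.4
eef_pos: [431.7, 187.1, 80.9]
orientation: [2.206, 2.236, 0.0]
force: [0.1, -0.0, -0.3]
grip_width: 54.9
```

```bash
python3 g.py 429.7,191.8,15,0.02
```

```text
t 58.4 pos [431.7 187.1  80.9] yaw 0.014 z-axis [ 0.001 -0.    -1.   ] F [ 0.1 -0.  -0.3] w 54.9 j1 0.25 j6 0.24
429.7,191.8,15,0.02 turn -0.006 shift [ 4.8 -1.9 65.9] rows 2 each [2.4, -0.9, 33.0]
```

Emit:
step_arm(
  rot=[
    [0,0,-0.006],
    [0,0,0],
    [0,0,0],
    [0,0,0],
    [0,0,0],
    [0,0,0],
  ],
  delta_pos=[
    [4.8,-1.9,25],
    [0,0,25],
    [0,0,10],
    [0,0,6],
    [0,0,0],
    [0,0,0],
  ],
  fingers=[55,55,55,55,55,55],
)

```text
time: 59.0
eef_pos: [429.8, 193.0, 15.2]
orientation: [2.198, 2.244, 0.002]
force: [0.5, -0.7, -0.2]
grip_width: 55.2
```

Emit:
step_arm(
  rot=[
    [0,0,0],
    [0,0,0],
    [0,0,0],
    [0,0,0],
    [0,0,0],
    [0,0,0],
    [0,0,0],
    [0,0,0],
    [0,0,0],
    [0,0,0],
    [0,0,0],
  ],
  delta_pos=[
    [0,0,0],
    [0,0,0],
    [0,0,0],
    [0,0,0],
    [0,0,0],
    [0,0,-15],
    [0,0,-40],
    [0,0,-40],
    [0,0,-35],
    [0,0,0],
    [0,0,0],
  ],
  fingers=[0,0,0,0,0,0,0,0,0,0,0],
)

```text
time: 60.1
eef_pos: [429.3, 193.2, 144.7]
orientation: [2.197, 2.245, 0.002]
force: [-1.5, 0.3, -2.2]
grip_width: 17.0
```

```bash
python3 g.py 515,385.2,145,0.022
```

```text
t 60.1 pos [429.3 193.2 144.7] yaw 0.021 z-axis [ 0.001  0.    -1.   ] F [-1.5  0.3 -2.2] w 17.0 j1 0.27 j6 0.25
515,385.2,145,0.022 turn -0.001 shift [190.1  89.9  -0.3] rows 6 each [31.7, 15.0, -0.1]
```

Emit:
step_arm(
  rot=[
    [0,0,0],
    [0,0,0],
    [0,0,0],
    [0,0,0],
    [0,0,0],
    [0,0,0],
    [0,0,0],
    [0,0,0],
    [0,0,0],
    [0,0,0],
    [0,0,0],
  ],
  delta_pos=[
    [27.3,12.9,0],
    [27.3,12.9,0],
    [27.3,12.9,0],
    [27.3,12.9,0],
    [27.3,12.9,0],
    [27.3,12.9,0],
    [27.3,12.9,0],
    [0,0,0],
    [0,0,0],
    [0,0,0],
    [0,0,0],
  ],
  fingers=[0,0,0,0,0,0,0,0,0,0,0],
)

```text
time: 61.2
eef_pos: [514.8, 385.1, 143.9]
orientation: [-2.198, -2.244, 0.002]
force: [-0.5, -0.2, -2.2]
grip_width: 17.2
```

```bash
python3 g.py 515.3,386.2,95,0.022
```

```text
t 61.2 pos [514.8 385.1 143.9] yaw 0.021 z-axis [-0.001 -0.001 -1.   ] F [-0.5 -0.2 -2.2] w 17.2 j1 0.53 j6 0.51
515.3,386.2,95,0.022 turn -0.001 shift [ 1.1  0.5 48.9] rows 2 each [0.5, 0.3, 24.4]
```

Emit:
step_arm(
  rot=[
    [0,0,0],
    [0,0,0],
    [0,0,0],
    [0,0,0],
    [0,0,0],
    [0,0,0],
    [0,0,0],
    [0,0,0],
  ],
  delta_pos=[
    [1.1,0.5,20],
    [0,0,20],
    [0,0,9],
    [0,0,6],
    [0,0,4],
    [0,0,2],
    [0,0,0],
    [0,0,0],
  ],
  fingers=[0,0,0,0,0,0,0,0],
)

```text
time: 62.0
eef_pos: [516.0, 387.3, 83.9]
orientation: [2.198, 2.245, 0.001]
force: [0.1, 0.2, -2.5]
grip_width: 17.2
```

Run:
```python
from h import *
import g; g.cur()
t=snapshot("top");s=snapshot("side")
a=cv2.resize(t[195:290,130:220],None,fx=4.4,fy=4.4,interpolation=2);b=cv2.resize(s[160:255,160:250],None,fx=4.4,fy=4.4,interpolation=2)
cv2.imwrite("pics/l1.png",np.hstack([a,b])[:,:,::-1])
```

```text
t 62.0 pos [516.  387.3  83.9] yaw 0.021 z-axis [ 0.001  0.    -1.   ] F [ 0.1  0.2 -2.5] w 17.2 j1 0.53 j6 0.51
```

View pics/l1.png

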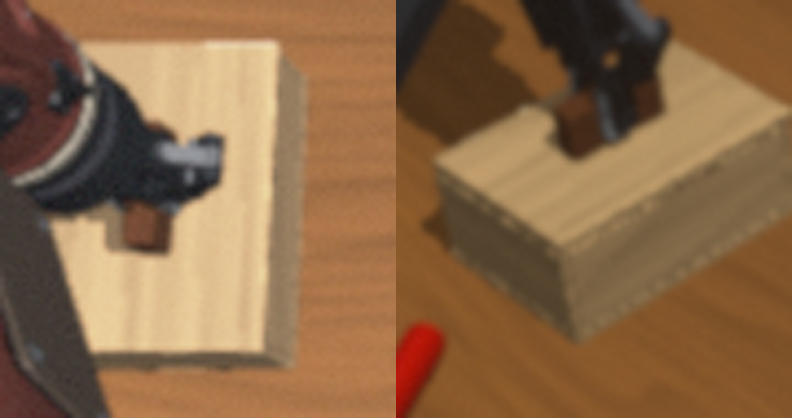

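Run:
```python
from h import *
A=ray((130+278/4.4,195+41/4.4),"top",76.5);B=ray((130+265/4.4,195+353/4.4),"top",76.5)
d=A-B;yaw=np.arctan2(d[1],d[0]);m=(A+B)/2
print(A,B,"len",np.linalg.norm(d),"yaw",yaw,"centre",m[:2]+61*np.array([-np.sin(yaw),np.cos(yaw)]),"box 515.2 385.2 .022")
```

```text
[606.21484935 325.42547816  76.5       ] [428.88795906 319.78885601  76.5       ] len 177.41645224967272 yaw 0.031775919052993686 centre [515.61339931 383.57637355] box 515.2 385.2 .022
```

Emit:
step_arm(
  rot=[
    [0,0,0],
    [0,0,0],
    [0,0,0],
    [0,0,0],
  ],
  delta_pos=[
    [0,0,1.5],
    [0,0,1],
    [0,0,0],
    [0,0,0],
  ],
  fingers=[0,0,0,0],
)

```text
time: 62.5
eef_pos: [515.8, 387.2, 81.1]
orientation: [2.198, 2.245, 0.0]
force: [-2.3, -0.8, 1.2]
grip_width: 16.8
```

Emit:
step_arm(
  rot=[
    [0,0,0],
    [0,0,0],
    [0,0,0],
    [0,0,0],
    [0,0,0],
    [0,0,0],
    [0,0,0],
    [0,0,0],
    [0,0,0],
    [0,0,0],
    [0,0,0],
    [0,0,0],
  ],
  delta_pos=[
    [0,0,0],
    [0,0,0],
    [0,0,-10],
    [0,0,-30],
    [0,0,-40],
    [0,0,-40],
    [0,-30,0],
    [0,-40,0],
    [0,-40,0],
    [0,-40,0],
    [0,0,0],
    [0,0,0],
  ],
  fingers=[50,50,50,50,50,50,50,50,50,50,50,50],
)

```text
time: 63.7
eef_pos: [365.6, 384.4, 202.0]
orientation: [2.196, 2.246, 0.003]
force: [0.1, -0.3, 0.9]
grip_width: 50.3
```

Run:
```python
from h import *
import g; g.cur()
t=snapshot("top");s=snapshot("side")
a=cv2.resize(t[140:300,130:330],None,fx=2,fy=2,interpolation=2);b=cv2.resize(s[140:300,150:350],None,fx=2,fy=2,interpolation=2)
cv2.imwrite("pics/l2.png",np.hstack([a,b])[:,:,::-1])
```

```text
t 63.7 pos [365.6 384.4 202. ] yaw 0.022 z-axis [ 0.001  0.001 -1.   ] F [ 0.1 -0.3  0.9] w 50.3 j1 0.67 j6 0.65
```

View pics/l2.png

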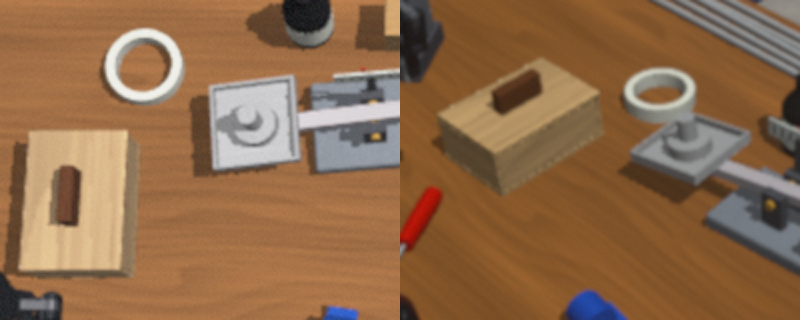

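Run:
```python
from h import *
P=[(28,130),(129,130),(120,273),(20,272)]
W=np.array([ray((a/2+130,b/2+140),"top",74)[:2] for a,b in P]);d=W[0]+W[1]-W[2]-W[3]
print(W.round(1).tolist(),"centre",W.mean(0),"yaw",np.arctan2(d[1],d[0]))
im=snapshot("top");h=cv2.cvtColor(im,cv2.COLOR_RGB2HSV)
c=h[240:250,150:160].reshape(-1,3).mean(0);w=h[290:300,150:160].reshape(-1,3).mean(0);print("lid hsv",c,"bench",w)
m=((h[...,2]>(c[2]+w[2])/2)&(h[...,1]<(c[1]+w[1])/2)).astype(np.uint8);m[:195]=0;m[285:]=0;m[:,:135]=0;m[:,200:]=0
cs,_=cv2.findContours(cv2.morphologyEx(m,cv2.MORPH_CLOSE,np.ones((3,3))),0,1);k=max(cs,key=cv2.contourArea)
q=np.array([ray(p[0],"top",74)[:2] for p in k],np.float32);print("minAreaRect",cv2.minAreaRect(q))
```

```text
[[602.8, 448.1], [605.2, 322.7], [426.1, 320.8], [425.2, 441.4]] centre [514.8347553  383.25770255] yaw 0.02428797147700102
lid hsv [ 15.91  98.85 172.44] bench [111.26  19.17  81.72]Traceback (most recent call last):
  File "<stdin>", line 8, in <module>
ValueError: max() iterable argument is empty
```

```bash
python3 -c "
from workcell import manip;print(manip.job_done())"
```

```text
the job is handed in; nothing more can be done
None
```

The job is handed in after about 64 s of robot time. All five housings are sorted, the lid is on the box, and the reference stands in the left pan. `job_done` gave no verdict.

- **Weighing:** I compared each housing with the reference on the balance. Housings 1 and 3 outweighed it (iron) and went into the box. Housings 2, 4 and 5 were lighter (aluminium) and went into the tray. The wrist force agreed: about 6 N lifting the iron ones, and 2–3 N lifting the others.
- **Lid:** by my corner measurement its centre lies 0.4 mm (x) and 1.9 mm (y) from the box centre, and it is turned about 0.002 rad from square. A second, automatic measurement of the lid failed on its colour threshold, so only the hand-read corners support this.
- **Reference:** in the last picture it stands near the middle of the left pan.
- **Housings:** the last views of the box (before the lid went on) and of the tray showed every housing on its feet. The near one in the tray sits very close to the end wall.
- **Rough moment:** putting housing 3 into the box pressed it onto the mat with about 32 N for a moment. A picture afterwards showed both box housings flat.
- **Clutter and knocks:** I saw none of the bystanders move, but did not measure their final positions. I also saw no sign of a housing being knocked aside.

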